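# Stand the tipped piston back in its lane and close up the row

## Robot

A 6-joint arm with a two-finger parallel gripper is mounted at the origin on a cart in front of the work surface, level with it; the furniture and walls round the work are solid. World frame = base frame: x ahead of the robot, y to its left, z up, the work surface at z = 0. Lengths are in mm, angles in rad, forces in N, time in s.
With the tool pointing down it reaches from about 350 to 775 mm from the base axis. Payload 7.3 kg.
Tool frame: the origin (TCP) lies at the very end of the fingers, on their centre line; the grasp point (between the pads) lies 19 mm behind it; z points along the fingers, y is the line along which they close (so a half turn about z gives the same grasp; the last joint's range is limited). The gripper opens to 92 mm and grips with 3 to 60 N. Pads are 19 mm wide; open, the fingers measure 130 mm over their backs; the gripper's body (75 mm by 190 mm) begins 47 mm behind the grasp point.
Start: joints at [-1.301, 0.342, 1.524, -0, 1.275, -0.146], TCP at [212.083, -480.28, 194.641] pointing down, gripper open.
Joint ranges: [-2.53, 2.53], [-0.77, 2.02], [0.04, 2.7], [-1, 4.14], [0.28, 2.66], [-3.11, 3.11]. Speed limits (rad/s): [2.57, 2.57, 3.14, 3.14, 3.14, 3.14].

## Interface

Orientations are given as [roll, pitch, yaw] about the fixed x, y, z axes, in that order (R = Rz(yaw) Ry(pitch) Rx(roll)).
In Python, from plant import get_obs, optics, ticket, finder gives the robot as it stands.
- The arm moves only by the tool send_rows, never from a script. Its arguments are lists of equal length, an entry for each row: "offset": the shift along the tool's x, y, z scaled (see below), a list of three; "delta_rot": the turn, a rotation vector about the tool's x, y, z scaled (see below), a list of three. In form: {"offset": [[dx, dy, dz], ...], "delta_rot": [[rx, ry, rz], ...]}. A call has 1 to 8 rows; each row is the pose to reach, as a shift and turn from the pose commanded when the call began, along the tool's axes at that moment, turning the shorter way round; what a row does not reach only later rows make up. The controller multiplies each number of a shift by 120 mm and each number of a turn by 360 degrees. A row lasts 1/8 s, in which the tool goes at most 62.5 mm and 10.7 degrees, less where a joint would pass 70% of its speed; a pose out of reach is approached as far as the arm can. A call with a number of a shift or a turn outside -1 to 1 is refused whole. A call with a gripper value outside its range is refused whole. "grip" is the opening, from 0 (shut) to 1 (fully open), set as the call begins (left out, the last holds). The fingers move at their own pace and stop on an object; the grip force is fixed at half the most. Time passes only in rows, so rows that repeat a pose let the fingers close. It gives the time, the measured TCP pose, the force, the opening and the grip force at its end, in the units of the state.
- get_obs(): the state, without advancing time (a new reading comes with each control period).
- optics.capture(name): name is "scene" or "top" or "wrist"; returns the picture (420x560x3 uint8, red, green, blue); there is no depth.
- optics.get_calibration(name): a dict with "fx", "fy", "cx", "cy" (pixels), "world_from_camera" (4x4, takes a point from camera to world coordinates). Camera axes: x right, y down, z forward; pixel columns grow to the right and rows downward; lengths in mm; the calibration is good to about 2 mm. A picture is of the moment at which its call begins: read the wrist's pose just before it. get_calibration takes no time and is no camera call; for the wrist camera it gives the pose at the moment of the call.
- ticket.close_job(): hands the job in; it is judged then, once.
Trained networks look in the newest picture that a camera, given by its name, has taken for a name from the list of things; names that differ only in an ending like _2 or _b are one class to them, and where a whole thing is asked for, a point or a joint stands for the part that bears it (a point fixed in the world has none). Each returns a list of dicts, best first, with "confidence" (0 to 1); they miss things now and then, are a little off and sometimes report something else, mostly with a low value. They report only what shows in the picture. A call takes as long as a camera call. They do not tell look-alikes from the thing itself.
- finder.boxes_of(target, camera): "box" ([left, top, right, bottom] in pixels, round what is visible of it).
- finder.silhouettes(target, camera): "region" (420x560 bool, what is visible of it) and "box" ([left, top, right, bottom] in pixels, round what is visible of it).
- finder.pinpoint(target, camera): "uv" ([column, row] in pixels: a listed point, or the origin of a listed thing).
The state is a dict: "time": time; "joint_positions": joint angles; "dq": joint speeds; "tau": joint torques, N m; "tool_pos": TCP position; "tcp_rot": TCP orientation; "contact_force": force on the tool from outside, world axes, zero at the start; "moment": the same for the moment, N m; "grip_width": finger opening in mm; "finger_force": force on a finger pad.
Only numpy, scipy, OpenCV 4.12 (cv2) and the standard library are available. Lean on these libraries where they do the work, as an engineer would, in place of code of your own. Each camera call takes 0.05 s, during which the arm holds its last target. There are 200 camera calls.

## Task

One of the four piston-and-rod assemblies has tipped out of the lane tray. Stand it upright on its crown, rod up, in the empty place between its neighbours, setting it down rather than dropping it and without knocking a neighbour over; then slide the end stop up so that the whole row stands upright and snug against the fixed end plate, with no gaps, for carrying. Leave the screwdriver, spark plug and spanner where they lie.

Things in the scene. Friction and masses are not known exactly. Their poses are not given: they have to be found in the camera images.
- tray: fixed grey sheet-steel lane tray, 450 mm long, 94 mm wide. Origin: underside, on the lane's centre line. Own y runs along the lane: fixed end plate (60 mm high) at +y, the sliding end stop at -y; own x across, z up. Lane floor at own z=4 mm; the side rails are 18 mm high and stand at own x=+-37 mm (lane 74 mm wide inside).
- lane_end (a point): point on the lane floor, on the centre line, at the inner face of the fixed end plate (tray y=198 mm); the row is pushed up against this face
- stop (a joint): travel of the sliding end stop in m: 0 = drawn back (pushing face at tray y=-150 mm), grows as it slides towards the fixed end plate, limit 0.14; slides stiffly (about 2 N) and stays where left
- stop_knob (a point): middle of the black fluted clamping knob of the end stop (25 mm diameter, 24 mm high, standing upright, this point 54 mm above the bench, 44 mm behind the pushing face); pinch it from above and slide along the lane
- stop_face (a point): foot of the end stop's pushing face (a steel plate 46 mm high), on the lane's centre line
- piston_c: the tipped one: aluminium piston (66 mm diameter, 51 mm tall) with its connecting rod, 170 mm long, 0.36 kg, lying on its side on the bench beside the tray. Own +y runs along its axis from crown to big end (up when it stands on its crown). Origin 33 mm off the axis (axis at own x=0, z=33 mm), 85 mm from the crown face. Grip it at the big end, see piston_c_bigend, not at the slim rod.
- piston_a: like piston_c, standing on its crown in the lane, nearest the fixed end plate; same origin and axes
- piston_b: like piston_c, standing on its crown in the lane, next to it, on the fixed-end side of the empty place; same origin and axes
- piston_d: like piston_c, standing on its crown in the lane, on the other side of the empty place, next to the end stop; same origin and axes
- piston_a_crown (a point): centre of the flat crown face of piston_a (its underside when standing)
- piston_b_crown (a point): centre of the flat crown face of piston_b (its underside when standing)
- piston_c_crown (a point): centre of the flat crown face of piston_c (its underside when standing)
- piston_d_crown (a point): centre of the flat crown face of piston_d (its underside when standing)
- piston_c_bigend (a point): centre of the big-end block of piston_c, the grip point: a block with flat sides, 18 mm thick along own x, about 42 by 42 mm along own y and z, 43 mm from the origin along own +y, on the axis; when it stands this point is 127 mm above the crown face
- screwdriver: bystander: yellow and black screwdriver, 175 mm, lying on the bench on the robot's side of the tray
- spark_plug: bystander: used spark plug, 76 mm, lying on the bench
- spanner: bystander: flat steel spanner, 169 mm, lying on the bench
Not all that is in view belongs to the job. What is shaped like the piston_d but orange or red is not meant.

How it is judged (in metres and radians):
On the way, in this order (a step that is already met when the one before it is completed fails the run):
1. the tipped piston stands on its crown in the lane between piston_b and piston_d, let go (angle between piston_c's own y axis and vertical below 0.1 rad and z of piston_c_crown in the frame of tray below 0.009 m and x of piston_c_crown in the frame of tray between -0.008 and 0.008 m and horizontal distance between piston_c_crown and piston_b_crown below 0.135 m and horizontal distance between piston_c_crown and piston_d_crown below 0.135 m and contact force between the fingers and piston_c below 0.1 N), for 0.2 s.
2. the end stop has been slid up against the row (horizontal distance between piston_c_crown and piston_d_crown below 0.0705 m and horizontal distance between piston_b_crown and piston_c_crown below 0.0705 m and y of piston_d_crown in the frame of stop_face below 0.0375 m), for 0.1 s.
At the end, for the whole second after the job is handed in: All four pistons stand at rest on their crowns on the lane floor (tilt under 0.06 rad, within 7 mm of the centre line), in order a, b, c, d from the fixed end plate, with gaps under 4.5 mm between plate, pistons and end stop (all of step 2 and angle between each of piston_a, piston_b, piston_c, piston_d's own y axis and vertical below 0.06 rad and linear speed of each of piston_a, piston_b, piston_c, piston_d below 0.02 m/s and z of each of piston_a_crown, piston_b_crown, piston_c_crown, piston_d_crown in the frame of tray below 0.008 m and x of piston_a_crown in the frame of tray between -0.007 and 0.007 m and x of piston_b_crown in the frame of tray between -0.007 and 0.007 m and x of piston_c_crown in the frame of tray between -0.007 and 0.007 m and x of piston_d_crown in the frame of tray between -0.007 and 0.007 m and horizontal distance between lane_end and piston_a_crown below 0.0385 m and horizontal distance between piston_a_crown and piston_b_crown below 0.0705 m); the robot touches nothing.
It fails at once if a standing neighbour is knocked over (tilts by more than 0.35 rad) (angle between any of piston_a, piston_b, piston_d's own y axis and vertical above 0.35 rad).
It fails at once if the tipped piston is dropped or let topple (moves faster than 0.6 m/s out of the fingers) (linear speed of piston_c above 0.6 m/s and contact force between the fingers and piston_c below 0.05 N).
It fails at once if a bystander is moved by more than 30 mm (distance of any of screwdriver, spark_plug, spanner from where it was at the start of the episode above 0.03 m).
It also fails if it takes over 64 s, if anything falls off the work surface, if the arm or the gripper's body presses on something with over 40 N, if the wrist force passes 120 N, or if a joint passes its speed limit or range.

## Working session

There is one attempt and no reset: what is moved stays moved. The work goes in short steps, Python scripts to look and compute and a tool call to move; the robot and the scene stay as the last step left them, time stands still between calls to the robot, and variables do not carry over. Pictures are saved under pics/ and viewed, at most 10 in all, crops included, and the job is handed in when it is done.

Besides the shell and the picture viewer there is one more tool, called after ">>>" as name(argument=value, ...) on one line, values as JSON. send_rows: Moves the arm, as the interface text tells. Its arguments: {"type":"object","properties":{"offset":{"type":"array"},"delta_rot":{"type":"array"},"grip":{"type":"number"}},"required":["offset","delta_rot"]}

```bash
mkdir -p pics; cat > h.py <<'E'
import numpy as np, cv2
from plant import get_obs, optics, ticket, finder
from scipy.spatial.transform import Rotation as R
def ray(cal,uv):
    T=np.array(cal["world_from_camera"]);d=np.array([(uv[0]-cal["cx"])/cal["fx"],(uv[1]-cal["cy"])/cal["fy"],1])
    return T[:3,3],T[:3,:3]@d
def onz(cal,uv,z):
    o,d=ray(cal,uv);return (o+d*(z-o[2])/d[2]).round(1)
def proj(cal,p):
    T=np.linalg.inv(np.array(cal["world_from_camera"]));c=T[:3,:3]@np.array(p)+T[:3,3]
    return np.array([cal["fx"]*c[0]/c[2]+cal["cx"],cal["fy"]*c[1]/c[2]+cal["cy"]]).round(1)
def snap(n,f):
    im=optics.capture(n);cv2.imwrite(f"pics/{f}.png",im[:,:,::-1]);return im
E
python3 - <<'E'
from h import *
s=get_obs();print(s)
ims=[snap("scene","s0"),snap("top","t0")]
for n in("scene","top"):
    c=optics.get_calibration(n);print(n,np.array(c["world_from_camera"]).round(2).tolist(),c["fx"])
    for t,z in(("piston_c_bigend",33),("piston_c_crown",33),("piston_b_crown",4),("lane_end",4),("stop_knob",54),("stop_face",4),("tray",0)):
        print(t,[(np.round(r["uv"]).tolist(),round(r["confidence"],2),onz(c,r["uv"],z)[:2].tolist()) for r in finder.pinpoint(t,n)])
E
```

```text
{'time': 0.0, 'joint_positions': array([-1.30101591e+00,  3.42719989e-01,  1.52502724e+00, -1.50902446e-05,
        1.27538707e+00, -1.46011565e-01]), 'dq': array([ 3.42484430e-04,  2.54288137e-03,  8.77543525e-05, -4.43924009e-04,
       -1.71547187e-03, -3.24765694e-04]), 'tau': array([ 1.29920056e-03, -4.31239700e+01, -2.44216776e+01,  7.20106484e-02,
        5.58114436e-02, -1.31372199e-04]), 'tool_pos': array([ 211.94178317, -479.81721207,  193.94284877]), 'tcp_rot': array([-3.14006531e+00, -2.10023636e-04,  4.15796222e-01]), 'contact_force': array([-0.20463645,  0.29855462, -0.15911922]), 'moment': array([ 0.02625403, -0.00869297,  0.01573414]), 'finger_force': 0.0, 'grip_width': 91.76916372556613}
scene [[-0.68, -0.42, 0.61, -374.77], [-0.74, 0.36, -0.57, 880.74], [0.02, -0.84, -0.55, 857.92], [0.0, 0.0, 0.0, 1.0]] 523.6508744846724
piston_c_bigend []
piston_c_crown [([343.0, 180.0], 0.74, [498.1, -197.5]), ([278.0, 180.0], 0.7, [628.6, -48.6]), ([365.0, 181.0], 0.27, [450.2, -248.2])]
piston_b_crown [([218.0, 239.0], 0.88, [542.6, 243.7])]
lane_end [([188.0, 262.0], 0.57, [516.8, 357.6]), ([281.0, 181.0], 0.55, [649.9, -83.5])]
stop_knob [([278.0, 180.0], 0.7, [600.1, -23.9])]
stop_face [([271.0, 199.0], 0.8, [593.1, 9.4]), ([186.0, 231.0], 0.59, [625.6, 288.7])]
tray [([237.0, 221.0], 0.8, [577.3, 153.4]), ([220.0, 240.0], 0.21, [537.8, 241.5])]
top [[0.01, -0.99, 0.12, 367.24], [-1.0, -0.01, 0.01, 47.55], [-0.01, -0.12, -0.99, 1146.38], [0.0, 0.0, 0.0, 1.0]] 393.22857477264625
piston_c_bigend [([412.0, 223.0], 0.62, [477.4, -329.9])]
piston_c_crown [([369.0, 211.0], 0.82, [508.4, -209.1])]
piston_b_crown [([213.0, 203.0], 0.6, [532.4, 241.7])]
lane_end [([177.0, 205.0], 0.59, [527.7, 347.5])]
stop_knob [([306.0, 178.0], 0.74, [599.4, -28.7])]
stop_face [([289.0, 186.0], 0.76, [586.9, 18.5]), ([242.0, 196.0], 0.44, [553.6, 154.6])]
tray [([243.0, 194.0], 0.89, [562.6, 154.0])]
```

```bash
python3 -c "
import cv2,numpy as np
a=cv2.imread('pics/s0.png');b=cv2.imread('pics/t0.png')
cv2.imwrite('pics/t0b.png',cv2.resize(b,(800,600),interpolation=cv2.INTER_CUBIC))"
```

```text
(no output)
```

View pics/s0.png

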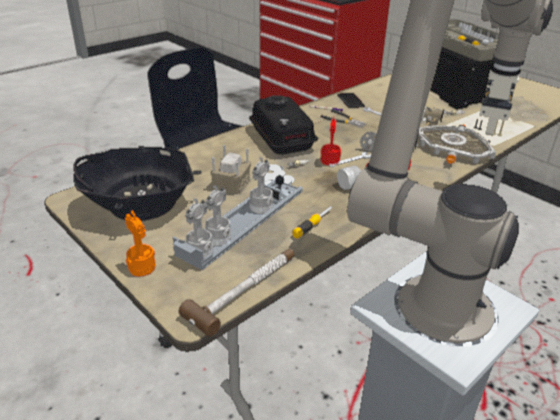

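View pics/t0b.png

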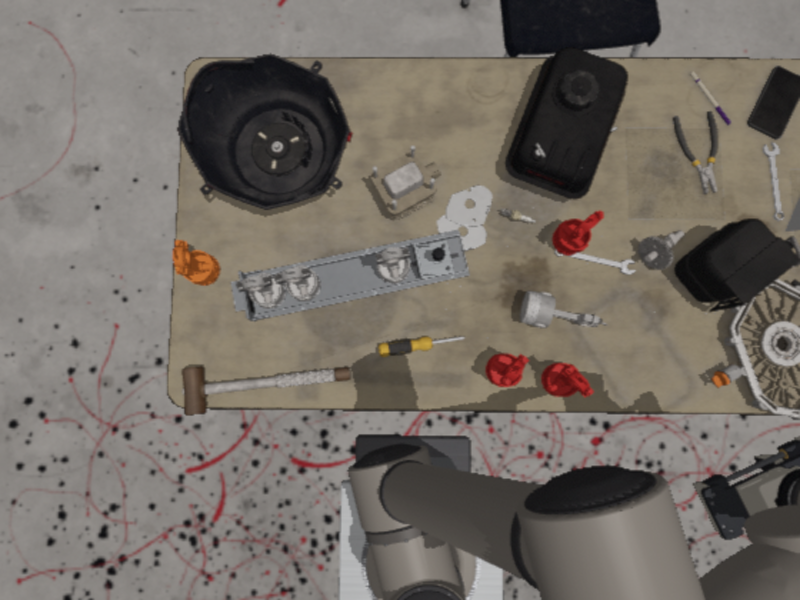

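The silver assembly lying at about (537,308)–(598,320) in the enlarged top view is the only lying, silver one. These could be mistaken for it (enlarged-view pixels):
- Red ones at (505,370), (563,380) and (573,236).
- An orange one at (197,263).
- A grey part at (655,250).
- The standing a, b and d in the tray at (265,290), (300,283) and (395,263).

I'll check the choice in a crop.

```bash
python3 - <<'E'
from h import *
im=cv2.imread('pics/t0.png')
c1=cv2.resize(im[140:290,320:480],(640,600),interpolation=cv2.INTER_CUBIC)
cv2.imwrite('pics/c1.png',c1)
c=optics.get_calibration("top")
optics.capture("top")
for t in("piston_c","piston_a_crown"):
    print(t,[(np.round(r["uv"]).tolist(),round(r["confidence"],2)) for r in finder.pinpoint(t,"top")])
for r in finder.silhouettes("piston_c","top"):
    print(np.round(r["box"]).tolist(),round(r["confidence"],2))
for uv in((354,262),(393,270)): print(uv,onz(c,uv,0),onz(c,uv,25),onz(c,uv,150))
E
```

```text
piston_c [([266.0, 186.0], 0.97), ([394.0, 223.0], 0.96), ([198.0, 197.0], 0.94), ([168.0, 201.0], 0.84), ([397.0, 168.0], 0.76), ([409.0, 276.0], 0.76), ([348.0, 268.0], 0.75), ([133.0, 175.0], 0.7)]
piston_a_crown [([188.0, 206.0], 0.71)]
[388.0, 148.0, 424.0, 181.0] 0.94
[266.0, 176.0, 290.0, 198.0] 0.92
[120.0, 170.0, 152.0, 198.0] 0.83
[381.0, 252.0, 414.0, 280.0] 0.69
[196.0, 185.0, 225.0, 211.0] 0.66
[362.0, 204.0, 421.0, 227.0] 0.62
[163.0, 190.0, 201.0, 214.0] 0.58
(354, 262) [ 365.1 -170.8    0. ] [ 365.1 -166.    25. ] [ 365.3 -142.2  150. ]
(393, 270) [ 343.3 -282.3    0. ] [ 343.8 -275.1   25. ] [ 346.4 -239.1  150. ]
```

View pics/c1.png

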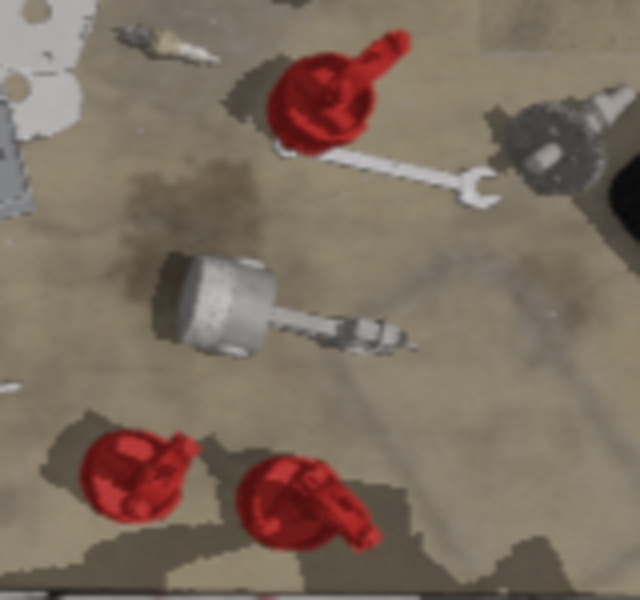

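The crop confirms the choice: a silver assembly lying down, crown at about top pixel (367,214), big end at about (413,223). I'll go to a tilted pre-grasp pose and look with the wrist camera.

```bash
cat >> h.py <<'E'
def axes(y,z):
    y=np.array(y,float);z=np.array(z,float);z/=np.linalg.norm(z);y-=z*(y@z);y/=np.linalg.norm(y)
    return np.column_stack([np.cross(y,z),y,z])
def go(pos,Rm):
    s=get_obs();R0=R.from_euler('xyz',s["tcp_rot"]).as_matrix()
    print("offset",(R0.T@(np.array(pos)-s["tool_pos"])/120).round(3).tolist(),"rot",(R.from_matrix(R0.T@Rm).as_rotvec()/2/np.pi).round(4).tolist())
def lying(big,crown,tilt,back):
    u=np.array([crown[0]-big[0],crown[1]-big[1],0]);u/=np.linalg.norm(u)
    t=np.radians(tilt);z=np.array([0,0,-1])*np.cos(t)+u*np.sin(t)
    y=np.array([-u[1],u[0],0]); y=-y if y[0]<0 else y
    return np.array([big[0],big[1],33])+(19-back)*z,axes(y,z)
E
python3 - <<'E'
from h import *
p,M=lying((477,-330),(508,-209),30,220);print(p);go(p,M)
c=optics.get_calibration("wrist");s=get_obs();R0=R.from_euler('xyz',s["tcp_rot"]).as_matrix();T=np.array(c["world_from_camera"])
print((R0.T@(T[:3,3]-s["tool_pos"])).round(1),(R0.T@T[:3,:3]).round(2).tolist())
E
```

```text
Traceback (most recent call last):
  File "h.py", line 21, in lying
    u=np.array([crown[0]-big[0],crown[1]-big[1],0]);u/=np.linalg.norm(u)
                                                    ^^^^^^^^^^^^^^^^^^^^
numpy._core._exceptions._UFuncOutputCastingError: Cannot cast ufunc 'divide' output from dtype('float64') to dtype('int64') with casting rule 'same_kind'
```

```bash
sed -i 's/u=np.array(\[crown\[0\]-big\[0\],crown\[1\]-big\[1\],0\])/u=np.array([crown[0]-big[0],crown[1]-big[1],0.0])/' h.py
python3 - <<'E'
from h import *
p,M=lying((477,-330),(508,-209),30,220);print(p);go(p,M)
c=optics.get_calibration("wrist");s=get_obs();R0=R.from_euler('xyz',s["tcp_rot"]).as_matrix();T=np.array(c["world_from_camera"])
print((R0.T@(T[:3,3]-s["tool_pos"])).round(1),(R0.T@T[:3,:3]).round(2).tolist())
E
```

```text
[ 452.05763566 -427.35568017  207.07110616]
offset [2.007, 0.404, -0.103] rot [0.0377, 0.0775, -0.1405]
[  81.3    1.1 -188.4] [[0.0, -0.95, -0.3], [1.0, 0.0, -0.0], [0.0, -0.3, 0.95]]
```

>>> send_rows(offset=[[0.4,0.08,-0.05],[0.8,0.16,-0.1],[1,0.2,-0.1],[1,0.2,-0.1],[1,0.2,-0.1],[1,0.2,-0.1],[1,0.2,-0.1]], delta_rot=[[0.007,0.015,-0.027],[0.014,0.03,-0.054],[0.021,0.045,-0.081],[0.028,0.06,-0.108],[0.0377,0.0775,-0.1405],[0.0377,0.0775,-0.1405],[0.0377,0.0775,-0.1405]])

```text
time: 1.88
tool_pos: [331.4, -454.2, 205.3]
tcp_rot: [-3.14, -0.525, 1.318]
contact_force: [-0.4, 0.6, -0.0]
grip_width: 91.9
finger_force: 0.0
```

```bash
python3 - <<'E'
from h import *
p,M=lying((477,-330),(508,-209),30,220);go(p,M)
E
```

```text
offset [0.413, 0.918, 0.22] rot [-0.0001, -0.0002, -0.0003]
```

>>> send_rows(offset=[[0.2,0.45,0.11],[0.41,0.92,0.22],[0.41,0.92,0.22],[0.41,0.92,0.22]], delta_rot=[[0,0,0],[0,0,0],[0,0,0],[0,0,0]])

```text
time: 2.38
tool_pos: [452.3, -426.7, 208.6]
tcp_rot: [-3.141, -0.522, 1.319]
contact_force: [0.5, -1.1, -0.7]
grip_width: 91.6
finger_force: 0.0
```

```bash
python3 - <<'E'
from h import *
c=optics.get_calibration("wrist");im=snap("wrist","w1");print(get_obs()["tool_pos"])
for t,z in(("piston_c_bigend",33),("piston_c_crown",33),("piston_c",0)):
    print(t,[(np.round(r["uv"]).tolist(),round(r["confidence"],2),onz(c,r["uv"],z)[:2].tolist()) for r in finder.pinpoint(t,"wrist")])
    print([(np.round(r["box"]).tolist(),round(r["confidence"],2)) for r in finder.boxes_of(t,"wrist")])
print(proj(c,(477,-330,33)),proj(c,(508,-209,33)))
E
```

```text
[ 451.66687311 -427.26288264  208.66037541]
piston_c_bigend [([280.0, 182.0], 0.74, [474.4, -328.3])]
[([252.0, 83.0, 306.0, 204.0], 0.79)]
piston_c_crown [([279.0, 97.0], 0.93, [503.8, -206.6])]
[([255.0, 82.0, 304.0, 215.0], 0.88)]
piston_c [([283.0, 159.0], 0.97, [489.5, -284.6]), ([386.0, 101.0], 0.71, [666.5, -232.5]), ([153.0, 170.0], 0.66, [302.6, -255.2]), ([148.0, 56.0], 0.6, [323.6, -61.0])]
[([257.0, 83.0, 304.0, 200.0], 0.85), ([362.0, 65.0, 458.0, 165.0], 0.59), ([127.0, 5.0, 212.0, 124.0], 0.57), ([129.0, 98.0, 218.0, 196.0], 0.55)]
[282.2 182.3] [282.4  98.1]
```

View pics/w1.png

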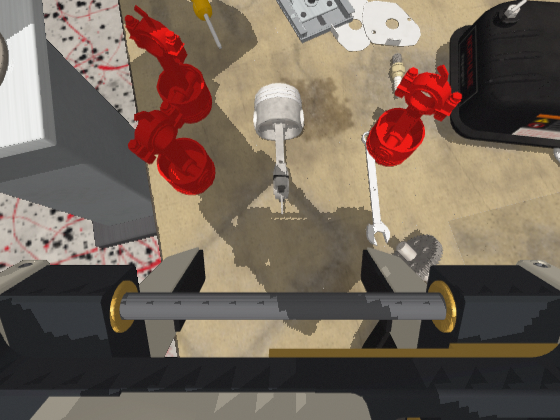

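The wrist view shows the silver piston with its crown at (279,97) and the big end thin at (280,182). Both agree with the top view to within 3 mm.

```bash
python3 - <<'E'
from h import *
p,M=lying((475.3,-329),(505,-207.3),30,40);go(p,M)
p,M=lying((475.3,-329),(505,-207.3),30,0);print(p);go(p,M)
E
```

```text
offset [0.001, -0.013, 1.514] rot [0.001, 0.0, -0.0018]
[ 477.55230574 -319.77085492   16.54551733]
offset [0.001, -0.015, 1.848] rot [0.001, 0.0, -0.0018]
```

>>> send_rows(offset=[[0,0,0.25],[0,-0.01,0.5],[0,-0.013,0.75],[0,-0.013,1.0],[0,-0.013,1.0]], delta_rot=[[0.001,0,-0.0018],[0.001,0,-0.0018],[0.001,0,-0.0018],[0.001,0,-0.0018],[0.001,0,-0.0018]])

```text
time: 3.35
tool_pos: [465.0, -367.1, 103.1]
tcp_rot: [-3.138, -0.527, 1.331]
contact_force: [-0.0, -0.3, 0.7]
grip_width: 91.7
finger_force: 0.0
```

```bash
python3 - <<'E'
from h import *
c=optics.get_calibration("wrist");im=snap("wrist","w2");print(get_obs()["tool_pos"])
for t,z in(("piston_c_bigend",33),("piston_c_crown",33)):
    print(t,[(np.round(r["uv"]).tolist(),round(r["confidence"],2),onz(c,r["uv"],z)[:2].tolist()) for r in finder.pinpoint(t,"wrist")])
p,M=lying((475.3,-329),(505,-207.3),30,0);go(p,M)
E
```

```text
[ 465.42987899 -368.53047877  104.48653676]
piston_c_bigend [([282.0, 208.0], 0.75, [474.1, -328.1])]
piston_c_crown []
offset [0.002, -0.005, 0.857] rot [0.0002, 0.0003, 0.0002]
```

View pics/w2.png

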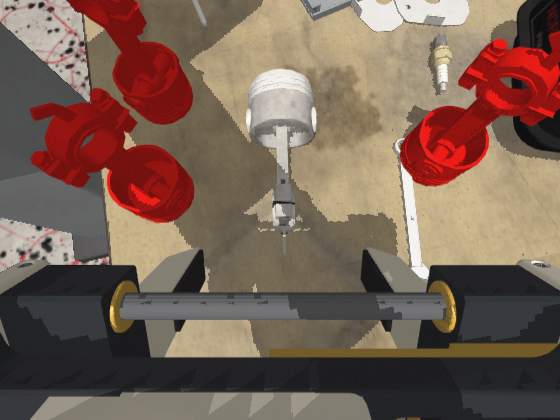

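The big end sits centred between the fingers at (283,208), and the red ones are off to the side. I'll go in and grip.

>>> send_rows(offset=[[0,0,0.25],[0,0,0.5],[0,0,0.7],[0,0,0.85],[0,0,0.85],[0,0,0.85]], delta_rot=[[0,0,0],[0,0,0],[0,0,0],[0,0,0],[0,0,0],[0,0,0]])

```text
time: 4.25
tool_pos: [478.2, -320.5, 17.3]
tcp_rot: [3.139, -0.522, 1.334]
contact_force: [1.3, 0.1, 0.2]
grip_width: 92.0
finger_force: 0.0
```

>>> send_rows(offset=[[0,0,0],[0,0,0],[0,0,0],[0,0,0],[0,0,0],[0,0,0],[0,0,0],[0,0,0]], delta_rot=[[0,0,0],[0,0,0],[0,0,0],[0,0,0],[0,0,0],[0,0,0],[0,0,0],[0,0,0]], grip=0)

```text
time: 5.25
tool_pos: [477.7, -319.0, 16.1]
tcp_rot: [-3.141, -0.524, 1.333]
contact_force: [-0.4, 0.2, 0.3]
grip_width: 17.6
finger_force: 30.0
```

Gripped at 17.6 mm, which matches the block. Now I'll lift about 180 mm straight up and measure the lane with the top camera.

```bash
cat >> h.py <<'E'
def standing(big,ty,tilt=60):
    ty=np.array([ty[0],ty[1],0.0]);ty/=np.linalg.norm(ty);tx=np.array([ty[1],-ty[0],0]);t=np.radians(tilt)
    z=np.array([0,0,-1])*np.cos(t)+tx*np.sin(t)
    return np.array(big)+19*z,axes(ty,z)
E
python3 - <<'E'
from h import *
s=get_obs();go(s["tool_pos"]+[0,0,119],R.from_euler('xyz',s["tcp_rot"]).as_matrix())
c=optics.get_calibration("top");im=optics.capture("top")
for t,z in(("lane_end",4),("tray",0),("stop_knob",54),("stop_face",4),("piston_d_crown",4)):
    print(t,[(np.round(r["uv"],1).tolist(),round(r["confidence"],2),onz(c,r["uv"],z)[:2].tolist()) for r in finder.pinpoint(t,"top")])
for t in("piston_b_bigend","piston_c_bigend"):
  try: print(t,[(np.round(r["uv"]).tolist(),round(r["confidence"],2),onz(c,r["uv"],131)[:2].tolist()) for r in finder.pinpoint(t,"top")])
  except Exception as e: print(e)
cr=im[160:225,150:340,::-1];cv2.imwrite('pics/c2.png',cv2.resize(cr,(798,273),interpolation=cv2.INTER_CUBIC))
E
```

```text
offset [0.496, -0.0, -0.859] rot [0.0, 0.0, 0.0]
lane_end [([174.8, 205.4], 0.92, [525.3, 353.6]), ([265.6, 184.0], 0.5, [591.2, 87.0])]
tray [([241.4, 195.9], 0.69, [555.7, 158.3])]
stop_knob [([307.8, 178.0], 0.75, [599.5, -33.8]), ([291.6, 182.1], 0.55, [587.4, 11.9]), ([176.9, 207.7], 0.52, [511.9, 334.0])]
stop_face [([289.0, 184.6], 0.87, [589.9, 17.9])]
piston_d_crown [([350.2, 260.3], 0.83, [369.8, -159.2]), ([279.1, 188.3], 0.82, [578.6, 47.1]), ([142.2, 184.3], 0.77, [587.7, 453.0]), ([398.9, 172.5], 0.75, [628.5, -306.0])]
it knows: lane_end, piston, piston_a_crown, piston_b_crown, piston_c_bigend, piston_c_crown, piston_d_crown, screwdriver, spanner, spark_plug, stop_face, stop_knob, tray
piston_c_bigend [([409.0, 224.0], 0.76, [463.8, -289.3]), ([304.0, 177.0], 0.3, [585.7, -17.5])]
```

View pics/c2.png

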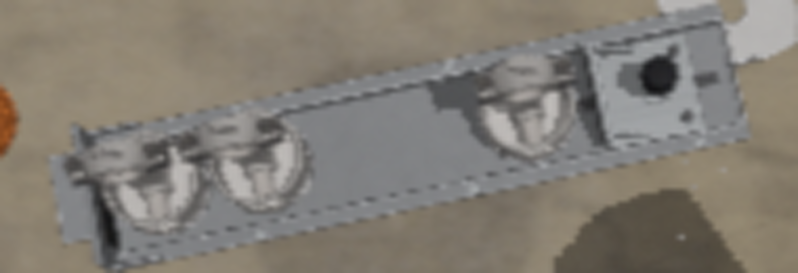

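The top crop shows b's rim centred at about crop (258,160) and d's at about (525,107), with a wide gap between them. The stop is at the right and the end plate at the left.

```bash
python3 - <<'E'
from h import *
c=optics.get_calibration("top")
f=lambda x,y,z:onz(c,(150+(x+.5)/4.2-.5,160+(y+.5)/4.2-.5),z)[:2]
a,b=f(115,268,18),f(748,135,18);print("near rail",a,b,np.degrees(np.arctan2(*(a-b)[::-1])))
a,b=f(80,125,18),f(718,10,18);print("far rail",a,b,np.degrees(np.arctan2(*(a-b)[::-1])))
a,b=f(120,250,18),f(470,187,18);print("near inner",a,b)
print("b",f(258,160,55),"d",f(525,107,55),"a",f(153,180,55),"knob",f(658,75,66),"plate top",f(75,160,64),f(90,240,64))
E
```

```text
near rail [470.8 341.4] [566.8 -94.2] 102.42849422043818
far rail [570.4 369.7] [655.1 -73.9] 100.80981699206697
near inner [483.3 338.4] [529.   97.7]
b [540.9 238.4] d [578.2  59.8] a [526.8 308.5] knob [598.4 -28.6] plate top [538.5 358.9] [485.  346.7]
```

>>> send_rows(offset=[[0.15,0,-0.26],[0.3,0,-0.52],[0.45,0,-0.78],[0.5,0,-0.86],[0.5,0,-0.86]], delta_rot=[[0,0,0],[0,0,0],[0,0,0],[0,0,0],[0,0,0]])

```text
time: 6.22
tool_pos: [477.8, -318.7, 135.0]
tcp_rot: [3.142, -0.523, 1.333]
contact_force: [0.5, 0.5, -4.2]
grip_width: 17.3
finger_force: 30.0
```

```bash
python3 - <<'E'
from h import *
p,M=standing((561,150,330),(-.198,.98));print(p);go(p,M)
s=get_obs();print((R.from_matrix(R.from_euler('xyz',s["tcp_rot"]).as_matrix().T@M).magnitude())*57.3)
go((478,-300,300),M)
E
```

```text
[577.12858679 153.25863284 320.5       ]
offset [4.252, -0.122, 0.668] rot [-0.0888, -0.1543, -0.3312]
135.37598570818474
offset [0.818, -0.035, -1.115] rot [-0.0888, -0.1543, -0.3312]
```

>>> send_rows(offset=[[0.2,0,-0.3],[0.4,0,-0.6],[0.6,-0.03,-0.9],[0.8,-0.03,-1.0],[0.8,-0.03,-1.0],[0.8,-0.03,-1.0],[0.8,-0.03,-1.0],[0.8,-0.03,-1.0]], delta_rot=[[0,0,0],[-0.009,-0.0155,-0.033],[-0.018,-0.031,-0.066],[-0.027,-0.0465,-0.1],[-0.036,-0.062,-0.133],[-0.036,-0.062,-0.133],[-0.036,-0.062,-0.133],[-0.036,-0.062,-0.133]])

```text
time: 7.22
tool_pos: [479.5, -295.1, 286.2]
tcp_rot: [2.713, 0.057, 2.073]
contact_force: [-0.4, 0.3, -4.6]
grip_width: 17.2
finger_force: 30.0
```

```bash
python3 - <<'E'
from h import *
p,M=standing((561,150,330),(-.198,.98));go(p,M)
print(get_obs()["joint_positions"].round(2))
E
```

```text
offset [2.862, 2.472, 0.634] rot [-0.053, -0.0925, -0.199]
[-0.95  0.23  1.51  0.43  1.31 -1.56]
```

>>> send_rows(offset=[[0.33,0.29,0.07],[0.67,0.58,0.14],[1,0.864,0.2],[1,0.864,0.2],[1,0.864,0.2],[1,0.864,0.2]], delta_rot=[[-0.0075,-0.013,-0.028],[-0.015,-0.026,-0.056],[-0.0225,-0.039,-0.084],[-0.03,-0.052,-0.112],[-0.0375,-0.065,-0.14],[-0.0375,-0.065,-0.14]])

```text
time: 7.98
tool_pos: [513.0, -138.8, 301.0]
tcp_rot: [2.789, 0.809, 2.788]
contact_force: [-0.4, 0.2, -4.3]
grip_width: 17.3
finger_force: 29.9
```

```bash
python3 - <<'E'
from h import *
p,M=standing((561,150,330),(-.198,.98));go(p,M)
print(get_obs()["joint_positions"].round(2))
E
```

```text
offset [0.117, 2.44, 0.516] rot [-0.0152, -0.0268, -0.058]
[-0.86 -0.07  2.07  0.99  0.85 -2.81]
```

>>> send_rows(offset=[[0,0.35,0.07],[0,0.7,0.14],[0,1,0.2],[0,1,0.2],[0,1,0.2]], delta_rot=[[0,0,0],[0,0,0],[0,0,0],[0,0,0],[0,0,0]])

```text
time: 8.6
tool_pos: [542.1, -20.6, 313.7]
tcp_rot: [2.788, 0.806, 2.786]
contact_force: [1.5, -0.7, -3.7]
grip_width: 17.0
finger_force: 30.0
```

```bash
python3 - <<'E'
from h import *
p,M=standing((561,150,330),(-.198,.98));go(p,M)
print(get_obs()["joint_positions"].round(2))
E
```

```text
offset [0.119, 1.441, 0.312] rot [-0.0153, -0.0272, -0.0585]
[-0.46 -0.13  2.08  0.85  0.59 -2.4 ]
```

```bash
cat > kin.py <<'E'
import numpy as np
from scipy.optimize import least_squares
from scipy.spatial.transform import Rotation as R
lo=np.array([-2.53,-.77,.04,-1,.28,-3.11]);hi=np.array([2.53,2.02,2.7,4.14,2.66,3.11])
Rz=lambda a:R.from_euler('z',a).as_matrix();Ry=lambda a:R.from_euler('y',a).as_matrix()
def fk(q,P):
    h,a1,L2,a3,L3,Lt,d,c,s4=P
    A=Rz(q[0]);U=A@Ry(q[1]);F=U@Ry(q[2]);W=F@Rz(s4*q[3])@Ry(q[4])
    p=A@[a1,d,h]+U@[0,0,L2]+F@[a3,0,L3]+W@[0,0,Lt]
    return p,W@Rz(q[5]+c)
E
python3 - <<'E'
from kin import *; from h import get_obs
s=get_obs()
D=[([-1.301,.3427,1.525,0,1.2754,-.146],(212,-480,194),(-3.14,0,.4158)),([-.95,.23,1.51,.43,1.31,-1.56],(479.5,-295.1,286.2),(2.713,.057,2.073)),([-.86,-.07,2.07,.99,.85,-2.81],(513,-138.8,301),(2.789,.809,2.788)),(s["joint_positions"],s["tool_pos"],s["tcp_rot"])]
def res(P):
    o=[]
    for q,p,e in D:
        a,M=fk(q,P);o+=list(a-p)+list(300*R.from_matrix(M.T@R.from_euler('xyz',e).as_matrix()).as_rotvec())
    return o
best=None
for c in(0,1.57,-1.57,3.14):
  for s4 in (1,-1):
    f=lambda x:res(np.r_[x,c+0,s4]) 
    r=least_squares(lambda x:res(np.r_[x,s4]),[200,0,450,0,450,250,0,c])
    if best is None or r.cost<best.cost: best=r;bs=s4
P=np.r_[best.x,bs];print(P.round(3),best.cost,np.round(best.fun,1));np.save("P.npy",P)
E
```

```text
[222.5     4.748 508.75   49.103 374.549 351.869  76.49    1.573   1.   ] 5.015819351583123 [ 0.   0.2 -0.7  0.  -0.1 -0.7 -0.1 -0.2  0.3 -1.   1.8  0.4 -0.4 -0.6
 -0.  -1.3 -0.3  0.9  0.2  0.8  0.5 -0.  -0.  -0.7]
```

```bash
cat >> kin.py <<'E'
P=np.load("P.npy") if __import__("os").path.exists("P.npy") else None
def ik(p,M,seeds):
    out=[]
    for q0 in seeds:
        q0=np.clip(q0,lo+.01,hi-.01)
        def f(q):
            a,B=fk(q,P);return np.r_[(a-p)/100,3*R.from_matrix(M.T@B).as_rotvec()]
        r=least_squares(f,q0,bounds=(lo,hi))
        if r.cost<1e-5 and not any(np.allclose(r.x,o,atol=.05) for o in out): out.append(r.x)
    return out
E
python3 - <<'E'
from kin import *; from h import standing
qc=np.array([-.46,-.13,2.08,.85,.59,-2.4]);rng=np.random.default_rng(0)
seeds=[qc]+[rng.uniform(lo,hi) for _ in range(12)]
u=np.array([-.198,.98])
for az in(-60,-45,-30,-15,0,15,30,45,60):
  a=np.radians(az);v=(u[0]*np.cos(a)-u[1]*np.sin(a),u[0]*np.sin(a)+u[1]*np.cos(a))
  for z in(132,330):
    p,M=standing((561,150,z),v)
    print(az,z,[o.round(2).tolist() for o in ik(p,M,seeds)])
E
```

```text
-60 132 []
-60 330 []
-45 132 []
-45 330 []
-30 132 []
-30 330 []
-15 132 [[0.31, 0.49, 2.34, 3.61, 0.77, 1.41]]
-15 330 []
0 132 [[0.06, 0.48, 2.42, 2.97, 0.8, 1.62]]
0 330 []
15 132 [[-0.18, 0.48, 2.39, 2.37, 0.84, 1.78]]
15 330 [[-0.18, -0.01, 2.12, 1.43, 0.55, 2.94]]
30 132 [[-0.34, 0.51, 2.27, 1.85, 0.91, 1.97]]
30 330 [[-0.34, 0.07, 2.03, 1.29, 0.91, 2.84]]
45 132 [[-0.41, 0.56, 2.1, 1.46, 1.03, 2.13]]
45 330 [[-0.41, 0.19, 1.89, 1.17, 1.18, 2.76]]
60 132 [[-0.42, 0.63, 1.9, 1.18, 1.2, 2.23]]
60 330 [[-0.42, 0.32, 1.71, 1.06, 1.42, 2.7]]
```

```bash
python3 - <<'E'
from kin import *; from h import standing
u=np.array([-.198,.98]);tx=np.array([.98,.198])
for az in(-10,0,10):
  a=np.radians(az);v=(u[0]*np.cos(a)-u[1]*np.sin(a),u[0]*np.sin(a)+u[1]*np.cos(a))
  for z in(132,150,175,200,230,260):
   for dx in(0,-60,-110,-160):
    b=np.array([561,150])+dx*tx
    p,M=standing((*b,z),v)
    print(az,z,dx,[o.round(2).tolist() for o in ik(p,M,[[.06,.48,2.42,2.97,.8,1.62],[-.2,.3,2.3,1.9,.8,2.2],[-.3,.1,2,1.2,.9,2.8]])])
E
```

```text
-10 132 0 [[0.23, 0.49, 2.38, 3.4, 0.78, 1.49]]
-10 132 -60 [[0.24, 0.47, 2.53, 3.38, 0.91, 1.53]]
-10 132 -110 [[0.25, 0.48, 2.66, 3.37, 1.05, 1.57]]
-10 132 -160 []
-10 150 0 [[0.23, 0.43, 2.36, 3.42, 0.71, 1.46]]
-10 150 -60 [[0.24, 0.39, 2.51, 3.4, 0.82, 1.5]]
-10 150 -110 [[0.25, 0.38, 2.64, 3.38, 0.93, 1.54]]
-10 150 -160 []
-10 175 0 [[0.23, 0.35, 2.34, 3.46, 0.61, 1.41]]
-10 175 -60 [[0.24, 0.3, 2.49, 3.43, 0.7, 1.45]]
-10 175 -110 [[0.25, 0.25, 2.61, 3.42, 0.77, 1.48]]
-10 175 -160 []
-10 200 0 [[0.23, 0.28, 2.31, 3.51, 0.52, 1.35]]
-10 200 -60 [[0.24, 0.2, 2.45, 3.49, 0.58, 1.39]]
-10 200 -110 [[0.25, 0.14, 2.56, 3.48, 0.62, 1.41]]
-10 200 -160 [[0.27, 0.07, 2.67, 3.49, 0.66, 1.41]]
-10 230 0 [[0.23, 0.2, 2.28, 3.6, 0.41, 1.25]]
-10 230 -60 [[0.24, 0.11, 2.41, 3.58, 0.45, 1.28]]
-10 230 -110 [[0.25, 0.02, 2.51, 3.59, 0.46, 1.28]]
-10 230 -160 [[0.27, -0.08, 2.6, 3.63, 0.46, 1.25]]
-10 260 0 [[0.23, 0.13, 2.23, 3.76, 0.31, 1.08]]
-10 260 -60 [[0.24, 0.02, 2.36, 3.75, 0.33, 1.1]]
-10 260 -110 [[0.25, -0.08, 2.45, 3.78, 0.33, 1.07]]
-10 260 -160 [[0.27, -0.2, 2.53, 3.89, 0.31,
[... 1336 characters left out ...]
.68, 1.88]]
10 175 -60 [[-0.19, 0.28, 2.52, 2.42, 0.78, 1.82]]
10 175 -110 [[-0.3, 0.24, 2.65, 2.35, 0.86, 1.77]]
10 175 -160 []
10 200 0 [[-0.11, 0.26, 2.34, 2.36, 0.61, 2.0]]
10 200 -60 [[-0.19, 0.18, 2.49, 2.31, 0.68, 1.96]]
10 200 -110 [[-0.3, 0.11, 2.61, 2.22, 0.75, 1.95]]
10 200 -160 []
10 230 0 [[-0.11, 0.18, 2.3, 2.21, 0.53, 2.17]]
10 230 -60 [[-0.19, 0.08, 2.44, 2.15, 0.59, 2.16]]
10 230 -110 [[-0.3, -0.02, 2.55, 2.03, 0.65, 2.21]]
10 230 -160 [[-0.5, -0.15, 2.65, 1.78, 0.75, 2.31]]
10 260 0 [[-0.11, 0.11, 2.26, 2.03, 0.47, 2.38]]
10 260 -60 [[-0.19, -0.01, 2.39, 1.95, 0.52, 2.4]]
10 260 -110 [[-0.3, -0.12, 2.49, 1.81, 0.59, 2.48]]
10 260 -160 [[-0.5, -0.28, 2.57, 1.56, 0.73, 2.61]]
```

The grip is good, but joint 6 is winding towards its limit on this route. I'll unwind it by turning about the tool axis, then enter the place from the robot's side.

>>> send_rows(offset=[[0,-0.25,-0.15],[0,-0.5,-0.3],[0,-0.5,-0.3],[0,-0.5,-0.3],[0,-0.5,-0.3],[0,-0.5,-0.3],[0,-0.5,-0.3],[0,-0.5,-0.3]], delta_rot=[[0,0,0.029],[0,0,0.058],[0,0,0.087],[0,0,0.116],[0,0,0.145],[0,0,0.174],[0,0,0.203],[0,0,0.232]])

```text
time: 9.6
tool_pos: [508.9, -83.8, 323.0]
tcp_rot: [2.288, -0.161, 1.544]
contact_force: [0.3, 0.3, -4.5]
grip_width: 16.9
finger_force: 30.5
```

>>> send_rows(offset=[[0,0,0],[0,0,0],[0,0,0],[0,0,0],[0,0,0],[0,0,0],[0,0,0],[0,0,0]], delta_rot=[[0,0,0.029],[0,0,0.058],[0,0,0.087],[0,0,0.116],[0,0,0.145],[0,0,0.174],[0,0,0.203],[0,0,0.232]])

```text
time: 10.6
tool_pos: [509.0, -83.8, 323.0]
tcp_rot: [-3.026, -0.859, -0.04]
contact_force: [-0.7, -0.2, -4.5]
grip_width: 15.9
finger_force: 29.1
```

>>> send_rows(offset=[[0,0,0],[0,0,0],[0,0,0],[0,0,0],[0,0,0],[0,0,0],[0,0,0],[0,0,0]], delta_rot=[[0,0,0.029],[0,0,0.058],[0,0,0.087],[0,0,0.116],[0,0,0.145],[0,0,0.174],[0,0,0.203],[0,0,0.232]])

```text
time: 11.6
tool_pos: [508.9, -83.8, 323.0]
tcp_rot: [-2.277, -0.011, -1.449]
contact_force: [0.1, -0.1, -4.2]
grip_width: 15.2
finger_force: 30.2
```

```bash
cat >> h.py <<'E'
U=np.array([-.198,.98])
def az(d,u=None):
    u=U if u is None else u;a=np.radians(d);return (u[0]*np.cos(a)-u[1]*np.sin(a),u[0]*np.sin(a)+u[1]*np.cos(a))
E
python3 - <<'E'
from kin import *; from h import *
s=get_obs();q=s["joint_positions"];print(q.round(2),s["tool_pos"],s["grip_width"])
tx=np.array([.98,.198])
for d in(20,30,45):
  b=np.array([561,150])-110*tx;p,M=standing((*b,230),az(d))
  print(d,p.round(),[o.round(2).tolist() for o in ik(p,M,[q,[-.3,0,2.5,1.9,.8,2.2]])]);go(p,M)
E
```

```text
[-0.72 -0.17  2.08  0.91  0.8   1.77] [508.93812386 -83.80336648 323.00529844] 15.159472929072484
20 [467. 137. 220.] [[-0.48, 0.03, 2.5, 1.67, 0.84, 2.29]]
offset [-1.876, 0.714, 0.449] rot [-0.0209, -0.065, 0.2086]
30 [466. 139. 220.] [[-0.58, 0.1, 2.42, 1.45, 1.0, 2.3]]
offset [-1.897, 0.721, 0.44] rot [-0.0378, -0.0808, 0.19]
45 [462. 142. 220.] [[-0.61, 0.21, 2.26, 1.21, 1.18, 2.31]]
offset [-1.923, 0.737, 0.421] rot [-0.0624, -0.1034, 0.1605]
```

```bash
python3 - <<'E'
from h import *
snap("wrist","w3");print(get_obs()["grip_width"])
c=optics.get_calibration("wrist");s=get_obs();M=R.from_euler('xyz',s["tcp_rot"]).as_matrix()
# expected points if not slipped: own y in tool = (?,0,-.5)
p,Ms=standing((0,0,0),U);oy=Ms.T@[0,0,1]
g=s["tool_pos"]-19*M[:,2];print("exp big",proj(c,g),"exp crown",proj(c,g-127*(M@oy)))
for t in("piston_c_bigend","piston_c_crown"):
    print(t,[(np.round(r["uv"]).tolist(),round(r["confidence"],2)) for r in finder.pinpoint(t,"wrist")])
E
```

```text
15.34969352388507
exp big [280.8 256.5] exp crown [281.2  77.1]
piston_c_bigend [([281.0, 284.0], 0.87)]
piston_c_crown [([288.0, 234.0], 0.9)]
```

View pics/w3.png

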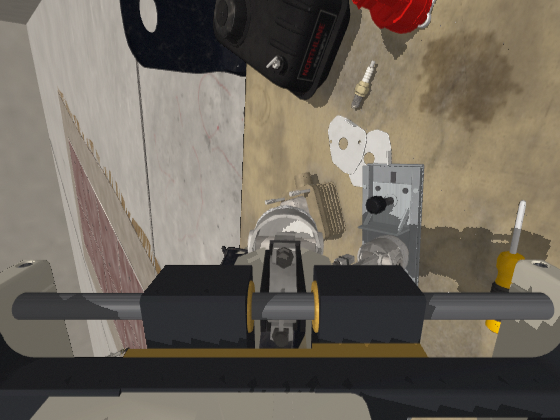

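```bash
python3 - <<'E'
from h import *
c=optics.get_calibration("wrist");s=get_obs();M=R.from_euler('xyz',s["tcp_rot"]).as_matrix()
g=s["tool_pos"]-19*M[:,2]
for th in range(-30,61,10):
    d=M@[np.sin(np.radians(th)),0,np.cos(np.radians(th))]
    print(th,proj(c,g+127*d),"rim",proj(c,g+76*d+33*M[:,1]),proj(c,g+76*d-33*M[:,1]),"top",proj(c,g-43*d))
print(np.degrees(np.arccos(-M[2,2])),M.round(2).tolist())
for n in("top","scene"):
    cc=optics.get_calibration(n);optics.capture(n)
    print(n,"grasp",proj(cc,g),[(t,[(np.round(r["uv"]).tolist(),round(r["confidence"],2)) for r in finder.pinpoint(t,n)]) for t in("piston_c_bigend","piston_c_crown")])
E
```

```text
-30 [281.5 265.4] rim [319.2 262.8] [243.4 262.8] top [280.4 250. ]
-20 [281.5 243.9] rim [319.  247.5] [243.6 247.5] top [280.3 265.8]
-10 [281.5 222.8] rim [319.1 232.4] [243.6 232.4] top [280.3 281.3]
0 [281.5 201.9] rim [319.5 217.7] [243.1 217.6] top [280.4 295.6]
10 [281.5 181.1] rim [320.3 203.4] [242.4 203.3] top [280.4 307.9]
20 [281.5 160.3] rim [321.4 189.5] [241.2 189.5] top [280.4 317.8]
30 [281.4 139.5] rim [322.8 176.4] [239.7 176.3] top [280.5 325. ]
40 [281.4 118.6] rim [324.7 164.1] [237.7 164. ] top [280.6 329.2]
50 [281.3  97.8] rim [327. 153.] [235.3 152.9] top [280.6 330.7]
60 [281.2  77.2] rim [329.8 143.4] [232.3 143.3] top [280.7 329.8]
49.53469300816346 [[0.13, -0.64, 0.76], [-0.99, -0.1, 0.09], [0.02, -0.76, -0.65]]
top grasp [342.6 199.5] [('piston_c_bigend', [([336.0, 202.0], 0.71)]), ('piston_c_crown', [([322.0, 163.0], 0.69), ([210.0, 204.0], 0.27)])]
scene grasp [324.7  96.1] [('piston_c_bigend', [([321.0, 97.0], 0.7)]), ('piston_c_crown', [([290.0, 124.0], 0.94)])]
```

```bash
cat >> h.py <<'E'
def tri(obs):
    A=np.zeros((3,3));b=np.zeros(3)
    for c,uv in obs:
        o,d=ray(c,uv);d=d/np.linalg.norm(d);Q=np.eye(3)-np.outer(d,d);A+=Q;b+=Q@o
    return np.linalg.solve(A,b)
E
python3 - <<'E'
from h import *
s=get_obs();M=R.from_euler('xyz',s["tcp_rot"]).as_matrix();g=s["tool_pos"]-19*M[:,2]
C={n:optics.get_calibration(n) for n in("top","scene","wrist")}
b={};
for n in C: optics.capture(n)
for t in("piston_c_bigend","piston_c_crown"):
    o=[]
    for n in C:
        r=finder.pinpoint(t,n)
        if r: o.append((C[n],r[0]["uv"]));print(t,n,np.round(r[0]["uv"],1),r[0]["confidence"])
    x=tri(o);b[t]=x;print(t,x.round(),"in tool, from grasp",(M.T@(x-g)).round(1),[proj(c,x)-uv for c,uv in o])
print(np.linalg.norm(b["piston_c_bigend"]-b["piston_c_crown"]))
im=cv2.imread('pics/w3.png');cv2.imwrite('pics/c3.png',cv2.resize(im[160:360,180:380],(600,600),interpolation=cv2.INTER_CUBIC))
E
```

```text
piston_c_bigend top [332. 202.] 0.88
piston_c_bigend scene [321.3  97.7] 0.67
piston_c_bigend wrist [283.9 284.3] 0.9
piston_c_bigend [489. -65. 336.] in tool, from grasp [-19.3   1.1  -3.2] [array([1., 0.]), array([-0.4,  0.5]), array([-1.3,  2.1])]
piston_c_crown top [318.4 166.6] 0.58
piston_c_crown scene [286.1 120.3] 0.91
piston_c_crown wrist [293.4 223. ] 0.8
piston_c_crown [589. -45. 240.] in tool, from grasp [-28.1   8.3 137.2] [array([ 0. , -0.8]), array([1.5, 1.7]), array([-4.2,  1.2])]
140.87426823445588
```

View pics/c3.png

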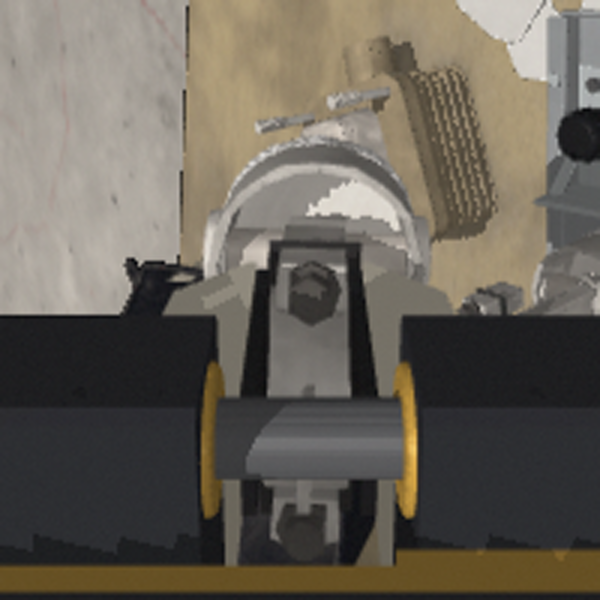

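The crop shows the piston has pivoted in the pads. It now points nearly along the tool axis, with the big end about 19 mm off the grasp point towards tool −x. With the tool upright this hangs stably, so I'll turn the tool to vertical and place it that way.

```bash
python3 - <<'E'
from h import *
s=get_obs();M=R.from_euler('xyz',s["tcp_rot"]).as_matrix()
z=M[:,2];a=np.cross(z,[0,0,-1]);a/=np.linalg.norm(a);an=np.arccos(-z[2])
V=R.from_rotvec(a*an).as_matrix()@M;go(s["tool_pos"]+[0,0,10],V);print(V.round(2).tolist())
from kin import *
print([o.round(2).tolist() for o in ik(s["tool_pos"]+[0,0,10],V,[s["joint_positions"]])])
E
```

```text
offset [0.001, -0.063, -0.054] rot [-0.1377, -0.0029, 0.0]
[[0.14, -0.99, 0.0], [-0.99, -0.14, 0.0], [-0.0, -0.0, -1.0]]
[[-0.31, 0.26, 1.26, 0.0, 1.62, 2.7]]
```

>>> send_rows(offset=[[0,-0.01,-0.01],[0,-0.02,-0.02],[0,-0.03,-0.03],[0,-0.04,-0.04],[0,-0.06,-0.05],[0,-0.06,-0.05],[0,-0.06,-0.05],[0,-0.06,-0.05]], delta_rot=[[-0.02,0,0],[-0.04,0,0],[-0.06,-0.001,0],[-0.08,-0.001,0],[-0.1,-0.002,0],[-0.12,-0.003,0],[-0.1377,-0.003,0],[-0.1377,-0.003,0]])

```text
time: 13.5
tool_pos: [510.7, -81.1, 331.4]
tcp_rot: [3.141, 0.003, -1.433]
contact_force: [0.7, -0.8, -5.6]
grip_width: 15.3
finger_force: 30.0
```

```bash
python3 - <<'E'
from h import *
s=get_obs();M=R.from_euler('xyz',s["tcp_rot"]).as_matrix();g=s["tool_pos"]-19*M[:,2];print(s["joint_positions"].round(2))
C={n:optics.get_calibration(n) for n in("top","scene","wrist")}
for n in C: optics.capture(n)
for t in("piston_c_bigend","piston_c_crown"):
    o=[]
    for n in C:
        r=finder.pinpoint(t,n)
        print(t,n,[(np.round(k["uv"],1).tolist(),round(k["confidence"],2)) for k in r[:3]])
        if r: o.append((C[n],r[0]["uv"]))
    x=tri(o);print(t,x.round(),"in tool, from grasp",(M.T@(x-g)).round(1),[proj(c,x)-uv for c,uv in o])
t=(-.198,.98)
go((478,-60,330),axes((.98,.198,0),(0,0,-1)))
E
```

```text
[-0.31  0.26  1.27  0.    1.61  2.7 ]
piston_c_bigend top []
piston_c_bigend scene [([313.9, 94.1], 0.84), ([310.5, 225.6], 0.46)]
piston_c_bigend wrist [([282.9, 280.0], 0.68), ([179.0, 80.4], 0.49), ([279.8, 214.6], 0.41)]
piston_c_bigend [509. -60. 343.] in tool, from grasp [-21.3  -0.8   7.9] [array([0.4, 0.1]), array([-1.3,  0.8])]
piston_c_crown top []
piston_c_crown scene [([311.2, 134.1], 0.56)]
piston_c_crown wrist [([279.6, 214.0], 0.87), ([232.8, 212.3], 0.3)]
piston_c_crown [514. -66. 223.] in tool, from grasp [-13.9  -5.4 126.9] [array([0.9, 0.2]), array([-2. ,  1.2])]
offset [-0.216, 0.229, 0.026] rot [0.0001, 0.0003, 0.4898]
```

```bash
cat >> h.py <<'E'
def V(psi): return axes((np.sin(psi),-np.cos(psi),0),(0,0,-1))
E
python3 - <<'E'
from h import *
go((540,40,340),V(-1.25));go((567,134,340),V(-1.2))
E
```

```text
offset [-0.972, -0.395, -0.056] rot [-0.0002, 0.0001, -0.0295]
offset [-1.717, -0.724, -0.055] rot [-0.0002, 0.0001, -0.0375]
```

>>> send_rows(offset=[[-0.12,-0.05,-0.05],[-0.3,-0.13,-0.05],[-0.5,-0.2,-0.06],[-0.7,-0.3,-0.06],[-0.88,-0.37,-0.06],[-0.97,-0.4,-0.06],[-0.97,-0.4,-0.06]], delta_rot=[[0,0,-0.005],[0,0,-0.01],[0,0,-0.015],[0,0,-0.02],[0,0,-0.025],[0,0,-0.03],[0,0,-0.03]])

```text
time: 14.82
tool_pos: [540.8, 40.9, 340.1]
tcp_rot: [-3.141, 0.001, -1.244]
contact_force: [-0.2, -0.4, -3.4]
grip_width: 15.0
finger_force: 29.9
```

```bash
python3 - <<'E'
from h import *
s=get_obs();print(s["tool_pos"],s["grip_width"],s["joint_positions"].round(2))
go((567,134,340),V(-1.2))
snap("wrist","w4")
C={n:optics.get_calibration(n) for n in("top","scene","wrist")}
for n in("top","scene"):optics.capture(n)
for t,z in(("piston_b_crown",4),("piston_d_crown",4),("piston_a_crown",4),("lane_end",4),("stop_knob",54),("stop_face",4),("tray",0)):
  for n in C:
    print(t,n,[(np.round(r["uv"]).tolist(),round(r["confidence"],2),onz(C[n],r["uv"],z)[:2].tolist()) for r in finder.pinpoint(t,n)[:4]])
E
```

```text
[540.84997021  40.91895368 340.09568977] 15.023841524598403 [-0.07  0.31  1.18  0.    1.65  2.75]
offset [-0.665, -0.455, 0.001] rot [-0.0, 0.0001, -0.0071]
piston_b_crown top [([213.0, 203.0], 0.87, [532.1, 242.3]), ([196.0, 196.0], 0.27, [552.6, 290.7])]
piston_b_crown scene [([219.0, 238.0], 0.56, [543.7, 238.2])]
piston_b_crown wrist [([251.0, 200.0], 0.62, [575.8, 113.5]), ([250.0, 264.0], 0.42, [540.8, 238.0]), ([250.0, 222.0], 0.21, [564.5, 155.4])]
piston_d_crown top [([145.0, 190.0], 0.96, [572.1, 445.1]), ([398.0, 169.0], 0.79, [639.0, -303.0]), ([390.0, 264.0], 0.68, [361.2, -274.5]), ([351.0, 262.0], 0.63, [363.6, -161.7])]
piston_d_crown scene [([366.0, 214.0], 0.96, [356.4, -145.6]), ([330.0, 157.0], 0.8, [660.9, -317.0]), ([258.0, 208.0], 0.72, [585.2, 69.2]), ([144.0, 266.0], 0.63, [572.3, 448.6])]
piston_d_crown wrist [([464.0, 6.0], 0.97, [359.9, -277.5]), ([258.0, 171.0], 0.87, [579.5, 60.6]), ([419.0, 78.0], 0.73, [378.9, -167.0])]
piston_a_crown top []
piston_a_crown scene [([199.0, 252.0], 0.75, [529.4, 313.0]), ([310.0, 224.0], 0.67, [426.8, 11.8]), ([190.0, 232.0], 0.6, [615.1, 284.8]), ([299.0, 170.0], 0.58, [666.5, -176.1])]
piston_a_crown wrist []
lane_end top [([178.0, 206.0], 0.65, [523.3, 343.1])]
lane_end scene [([189.0, 264.0], 0.71, [508.4, 358.5])]
lane_end wrist []
stop_knob top [([310.0, 178.0], 0.59, [600.4, -39.7])]
stop_knob scene [([281.0, 181.0], 0.59, [593.2, -28.4]), ([207.0, 219.0], 0.49, [577.9, 251.2])]
stop_knob wrist [([261.0, 113.0], 0.74, [599.8, -33.9])]
stop_face top [([291.0, 181.0], 0.53, [601.6, 11.8])]
stop_face scene [([275.0, 198.0], 0.79, [593.8, -4.8]), ([240.0, 224.0], 0.56, [557.6, 157.9])]
stop_face wrist [([261.0, 140.0], 0.97, [590.1, 8.1])]
tray top [([243.0, 197.0], 0.92, [552.5, 152.3]), ([416.0, 182.0], 0.3, [599.9, -355.5])]
tray scene [([241.0, 224.0], 0.93, [558.7, 152.9])]
tray wrist [([250.0, 222.0], 0.94, [564.8, 155.7])]
```

View pics/w4.png

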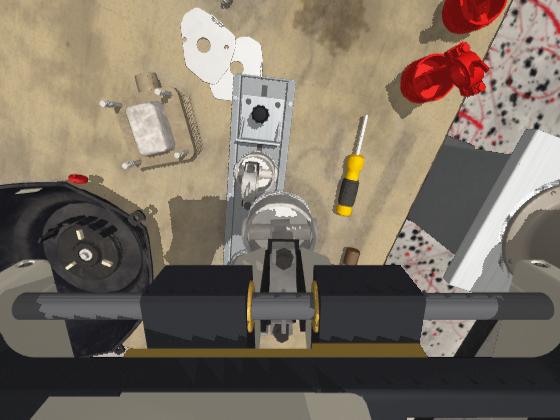

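The wrist view shows the stop knob at (260,113), d at (253,172) and the held piston at (281,225) over the lane. I'll check the lane's centre line numerically from the tray's edges.

```bash
python3 - <<'E'
from h import *
c=optics.get_calibration("wrist");im=cv2.imread('pics/w4.png').astype(int)
m=(im[:,:,0]-im[:,:,2]>-8)
rows=[];L=[];Rr=[]
for r in list(range(90,150,6))+list(range(190,255,8)):
    x=np.where(m[r,215:310])[0]+215
    print(r,x.min(),x.max(),len(x),end='; ')
print()
U2=np.array([-.213,.977]);N=np.array([.977,.213]);d=np.array([579.5,60.6])
for r in range(90,150,6):
    x=np.where(m[r,215:310])[0]+215
    for z in(4,18):
        a,b=onz(c,(x.min()-.5,r),z)[:2],onz(c,(x.max()+.5,r),z)[:2]
        print(r,z,round((a-d)@N,1),round((b-d)@N,1),"mid",round(((a+b)/2-d)@N,1),"s",round(((a+b)/2-d)@U2), end=' | ')
    print()
E
```

```text
90 215 294 80; 96 215 293 79; 102 233 292 60; 108 232 292 61; 114 232 291 60; 120 232 290 59; 126 231 289 59; 132 231 289 59; 138 230 288 59; 144 230 287 58; 190 227 283 36; 198 227 300 40; 206 227 307 35; 214 226 252 26; 222 226 308 29; 230 225 286 29; 238 225 292 38; 246 224 309 69; 254 224 300 48; 
90 4 81.8 -47.4 mid 17.2 s -132 | 90 18 78.8 -46.9 mid 15.9 s -131 | 
96 4 81.4 -46.8 mid 17.3 s -123 | 96 18 78.4 -46.5 mid 15.9 s -122 | 
102 4 51.6 -46.3 mid 2.6 s -115 | 102 18 49.4 -45.9 mid 1.7 s -114 | 
108 4 52.7 -47.5 mid 2.6 s -106 | 108 18 50.4 -47.1 mid 1.7 s -105 | 
114 4 52.1 -46.9 mid 2.6 s -96 | 114 18 49.8 -46.6 mid 1.6 s -96 | 
120 4 51.5 -46.4 mid 2.5 s -86 | 120 18 49.3 -46.1 mid 1.6 s -87 | 
126 4 52.7 -46.0 mid 3.3 s -77 | 126 18 50.4 -45.6 mid 2.4 s -77 | 
132 4 52.0 -47.0 mid 2.5 s -67 | 132 18 49.8 -46.7 mid 1.5 s -68 | 
138 4 53.2 -46.6 mid 3.3 s -57 | 138 18 50.9 -46.2 mid 2.4 s -58 | 
144 4 52.6 -46.0 mid 3.3 s -47 | 144 18 50.3 -45.6 mid 2.3 s -48 |
```

```bash
python3 - <<'E'
from h import *
c=optics.get_calibration("wrist");U2=np.array([-.213,.977]);N=np.array([.977,.213]);d=np.array([579.5,60.6])
for r,x in((108,231.5),(144,229.5),(200,226.5),(225,225.3),(250,223.5)):
    a=onz(c,(x,r),18)[:2];print(r,((a-d)@N).round(1),((a-d)@U2).round())
go((569,133.2,340),V(-1.2))
E
```

```text
108 50.4 -100.0
144 50.3 -43.0
200 49.9 54.0
225 49.4 101.0
250 50.1 151.0
offset [-0.661, -0.47, 0.0] rot [-0.0, 0.0001, -0.0074]
```

>>> send_rows(offset=[[-0.1,-0.07,0],[-0.25,-0.17,0],[-0.42,-0.3,0],[-0.56,-0.4,0],[-0.66,-0.47,0],[-0.66,-0.47,0],[-0.66,-0.47,0]], delta_rot=[[0,0,-0.002],[0,0,-0.004],[0,0,-0.006],[0,0,-0.0074],[0,0,-0.0074],[0,0,-0.0074],[0,0,-0.0074]])

```text
time: 16.9
tool_pos: [569.0, 132.5, 340.0]
tcp_rot: [3.141, 0.0, -1.2]
contact_force: [0.4, -0.4, -4.0]
grip_width: 15.5
finger_force: 29.9
```

```bash
python3 - <<'E'
from h import *
s=get_obs();M=R.from_euler('xyz',s["tcp_rot"]).as_matrix();g=s["tool_pos"]-19*M[:,2];print(s["tool_pos"],s["grip_width"])
C={n:optics.get_calibration(n) for n in("top","scene","wrist")}
snap("wrist","w5")
for n in("top","scene"): optics.capture(n)
for t in("piston_c_bigend","piston_c_crown"):
    o=[]
    for n in C:
        r=finder.pinpoint(t,n)
        k=[x for x in r if np.linalg.norm(proj(C[n],g+M@[-17,0,0 if "big" in t else 127])-x["uv"])<25]
        print(t,n,proj(C[n],g+M@[-17,0,0 if "big" in t else 127]),[(np.round(x["uv"],1).tolist(),round(x["confidence"],2)) for x in k])
        if k: o.append((C[n],k[0]["uv"]))
    if len(o)>1: x=tri(o);print(t,x.round(),"tool",(M.T@(x-g)).round(1))
c=C["wrist"]
U2=np.array([-.213,.977]);N=np.array([.977,.213]);d=np.array([579.5,60.6])
for z,ts in((4,("piston_b_crown","piston_d_crown","stop_face")),(54,("stop_knob",))):
  for t in ts: print(t,[(np.round(r["uv"]).tolist(),round(r["confidence"],2),onz(c,r["uv"],z)[:2].tolist(),((onz(c,r["uv"],z)[:2]-d)@np.c_[N,U2]).round().tolist()) for r in finder.pinpoint(t,"wrist")[:4]])
E
```

```text
[568.96045968 132.54825176 339.99701425] 15.523674769014526
piston_c_bigend top [229.9 164. ] [([229.8, 161.6], 0.6)]
piston_c_bigend scene [238.1 102.1] [([240.8, 99.6], 0.83)]
piston_c_bigend wrist [282.5 281.3] [([278.5, 282.2], 0.79)]
piston_c_bigend [564. 145. 365.] tool [-13.5  -0.3  -6.2]
piston_c_crown top [236.5 177.1] [([236.4, 175.2], 0.79)]
piston_c_crown scene [239.3 148.9] [([234.9, 150.5], 0.58)]
piston_c_crown wrist [282.5 218.1] [([278.8, 213.2], 0.62)]
piston_c_crown [570. 150. 224.] tool [-16.3  -7.5 134.9]
piston_b_crown []
piston_d_crown [([465.0, 36.0], 0.9, [380.4, -159.7], [-241.0, -173.0]), ([292.0, 126.0], 0.58, [579.3, 61.7], [0.0, 1.0])]
stop_face [([298.0, 90.0], 0.9, [591.3, 6.5], [0.0, -55.0])]
stop_knob [([303.0, 57.0], 0.88, [602.4, -32.3], [3.0, -96.0]), ([392.0, 124.0], 0.25, [440.9, 3.4], [-148.0, -26.0])]
```

>>> send_rows(offset=[[0,0.01,0.1],[0,0.01,0.25],[0,0.01,0.4],[0,0.01,0.55],[0,0.01,0.7],[0,0.01,0.85],[0,0.01,1.0],[0,0.01,1.0]], delta_rot=[[0,0,0],[0,0,0],[0,0,0],[0,0,0],[0,0,0],[0,0,0],[0,0,0],[0,0,0]])

```text
time: 18.55
tool_pos: [566.6, 132.5, 217.9]
tcp_rot: [3.137, 0.002, -1.2]
contact_force: [-0.9, -0.7, -4.1]
grip_width: 15.4
finger_force: 29.9
```

>>> send_rows(offset=[[0,0,0.1],[0,0,0.2],[0,0,0.3],[0,0,0.4],[0,0,0.5],[0,0,0.55],[0,0,0.55]], delta_rot=[[0,0,0],[0,0,0],[0,0,0],[0,0,0],[0,0,0],[0,0,0],[0,0,0]])

```text
time: 19.42
tool_pos: [567.7, 132.8, 153.5]
tcp_rot: [3.141, 0.001, -1.2]
contact_force: [0.0, 0.3, -3.5]
grip_width: 15.3
finger_force: 29.9
```

```bash
python3 - <<'E'
from h import *
s=get_obs();M=R.from_euler('xyz',s["tcp_rot"]).as_matrix();g=s["tool_pos"]-19*M[:,2];print(s["tool_pos"],s["grip_width"],s["contact_force"])
C={n:optics.get_calibration(n) for n in("top","scene","wrist")}
snap("wrist","w6");snap("top","t6");snap("scene","s6")
o=[]
for n in C:
    e=proj(C[n],g+M@[-16,0,130]);k=[x for x in finder.pinpoint("piston_c_crown",n) if np.linalg.norm(e-x["uv"])<30]
    print(n,e,[(np.round(x["uv"],1).tolist(),round(x["confidence"],2)) for x in k])
    if k:o.append((C[n],k[0]["uv"]))
if len(o)>1: x=tri(o);print(x.round(1),"tool",(M.T@(x-g)).round(1))
im=cv2.imread('pics/w6.png')
# left: wrist crop, right: scene crop
a=cv2.resize(im[100:300,180:380],(400,400),interpolation=cv2.INTER_CUBIC);b=cv2.resize(cv2.imread('pics/s6.png')[130:280,170:320],(400,400),interpolation=cv2.INTER_CUBIC)
cv2.imwrite('pics/c6.png',np.hstack([a,b]))
E
```

```text
[567.69102747 132.7798222  153.51689913] 15.318992899805773 [ 0.03107063  0.27645363 -3.47792342]
top [243.7 191.4] [([244.4, 186.8], 0.69)]
scene [241.3 210.3] [([235.6, 208.8], 0.96)]
wrist [282.6 216.3] [([280.2, 217.1], 0.72)]
[571.5 150.4  44.8] tool [-14.9 -10.  127.7]
```

View pics/c6.png

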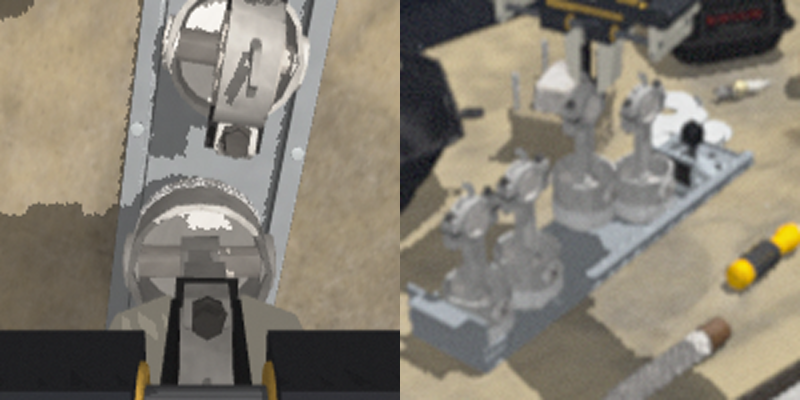

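The left crop shows the held piston's rim spanning 125–273 between the tray edges at about 114 and 285 (row 260), and d upright above it. I'll compare them in lane coordinates.

```bash
python3 - <<'E'
from h import *
c=optics.get_calibration("wrist");U2=np.array([-.213,.977]);N=np.array([.977,.213]);d=np.array([579.5,60.6])
im=cv2.imread('pics/w6.png').astype(int);m=im[:,:,0]-im[:,:,2]>-8
f=lambda u,v,z:((onz(c,(u,v),z)[:2]-d)@np.c_[N,U2]).round(1)
for r in range(150,236,12):
    x=np.where(m[r,225:345])[0]+225
    # longest run
    print(r,x.min(),x.max(),f(x.min()-.5,r,18),f(x.max()+.5,r,18))
g=lambda a,b:(180+a/2,100+b/2)
print("rim L,R",f(*g(125,262),93),f(*g(273,262),93),"top arc",f(*g(199,203),93),f(*g(199,180),93))
print("d rim",f(*g(164,65),55),f(*g(308,65),55),"top arc d?")
s=get_obs();print("grasp",((s["tool_pos"][:2]-d)@np.c_[N,U2]).round(1))
E
```

```text
150 246 337 [51.3 30. ] [-45.6  14.4]
162 245 335 [50.8 42.8] [-46.2  27.3]
174 243 332 [51.4 56. ] [-45.6  40.5]
186 242 330 [50.9 69.6] [-46.3  54. ]
198 240 327 [51.6 83.5] [-45.7  68. ]
210 239 325 [51.1 97.7] [-46.3  82. ]
222 237 322 [ 51.7 112.3] [-45.7  96.8]
234 236 320 [ 51.2 127.2] [-46.4 111.6]
rim L,R [37.5 92. ] [-27.7  81.6] top arc [ 9.1 59.9] [10.7 49.9]
d rim [34.2  7.2] [-31.8  -3.3] top arc d?
grasp [ 4.3 73. ]
```

>>> send_rows(offset=[[0,0.018,0.04],[0,0.018,0.08],[0,0.018,0.12],[0,0.018,0.16],[0,0.018,0.2],[0,0.018,0.23],[0,0.018,0.25],[0,0.018,0.25]], delta_rot=[[0,0,0],[0,0,0],[0,0,0],[0,0,0],[0,0,0],[0,0,0],[0,0,0],[0,0,0]])

```text
time: 20.72
tool_pos: [565.8, 132.0, 123.9]
tcp_rot: [3.141, 0.001, -1.2]
contact_force: [0.0, -0.2, -4.5]
grip_width: 15.4
finger_force: 29.9
```

>>> send_rows(offset=[[0,0,0.01],[0,0,0.02],[0,0,0.03],[0,0,0.035],[0,0,0.04],[0,0,0.04]], delta_rot=[[0,0,0],[0,0,0],[0,0,0],[0,0,0],[0,0,0],[0,0,0]])

```text
time: 21.48
tool_pos: [565.8, 132.0, 119.2]
tcp_rot: [3.142, 0.001, -1.2]
contact_force: [-0.4, 0.1, -3.9]
grip_width: 15.6
finger_force: 29.9
```

>>> send_rows(offset=[[0,0,0.01],[0,0,0.02],[0,0,0.025],[0,0,0.025]], delta_rot=[[0,0,0],[0,0,0],[0,0,0],[0,0,0]])

```text
time: 21.98
tool_pos: [565.8, 132.0, 116.1]
tcp_rot: [3.141, 0.001, -1.2]
contact_force: [-0.7, 0.7, -4.2]
grip_width: 15.2
finger_force: 29.9
```

>>> send_rows(offset=[[0,0,0.01],[0,0,0.02],[0,0,0.025],[0,0,0.025]], delta_rot=[[0,0,0],[0,0,0],[0,0,0],[0,0,0]])

```text
time: 22.48
tool_pos: [565.8, 132.0, 113.2]
tcp_rot: [3.142, 0.001, -1.2]
contact_force: [-0.6, -0.3, -4.9]
grip_width: 15.6
finger_force: 29.9
```

>>> send_rows(offset=[[0,0,0.008],[0,0,0.016],[0,0,0.02],[0,0,0.02]], delta_rot=[[0,0,0],[0,0,0],[0,0,0],[0,0,0]])

```text
time: 22.98
tool_pos: [567.4, 132.0, 112.4]
tcp_rot: [-3.138, -0.0, -1.2]
contact_force: [1.4, -0.8, 5.7]
grip_width: 15.6
finger_force: 30.0
```

>>> send_rows(offset=[[0,0,0.008],[0,0,0.016],[0,0,0.02],[0,0,0.02]], delta_rot=[[0,0,0],[0,0,0],[0,0,0],[0,0,0]])

```text
time: 23.48
tool_pos: [569.2, 132.1, 111.8]
tcp_rot: [-3.133, -0.002, -1.2]
contact_force: [3.3, -0.6, 13.1]
grip_width: 15.2
finger_force: 30.0
```

Contact with the lane floor came at the expected height, so the piston is down between the rails. I'll relieve the pressure and open.

>>> send_rows(offset=[[0,0,-0.01],[0,0,-0.02],[0,0,-0.02]], delta_rot=[[0,0,0],[0,0,0],[0,0,0]])

```text
time: 23.85
tool_pos: [567.3, 132.1, 112.3]
tcp_rot: [-3.138, -0.0, -1.2]
contact_force: [2.7, -0.9, 6.7]
grip_width: 15.4
finger_force: 30.0
```

>>> send_rows(offset=[[0,0,0],[0,0,0],[0,0,0],[0,0,0],[0,0,0],[0,0,0]], delta_rot=[[0,0,0],[0,0,0],[0,0,0],[0,0,0],[0,0,0],[0,0,0]], grip=0.6)

```text
time: 24.6
tool_pos: [565.8, 132.0, 110.8]
tcp_rot: [3.141, 0.001, -1.2]
contact_force: [-0.8, 0.6, -0.3]
grip_width: 55.1
finger_force: 0.0
```

```bash
python3 - <<'E'
from h import *
s=get_obs();print(s["tool_pos"],s["grip_width"],s["contact_force"],s["joint_positions"].round(2))
C={n:optics.get_calibration(n) for n in("top","scene","wrist")}
for n in C:
    optics.capture(n)
    for t in("piston_c_crown","piston_c_bigend"):
        z=4 if "crown" in t else 131
        print(n,t,[(np.round(x["uv"],1).tolist(),round(x["confidence"],2),onz(C[n],x["uv"],z)[:2].tolist()) for x in finder.pinpoint(t,n)[:3]])
E
```

```text
[565.81479218 132.03413109 110.7672328 ] 55.07256718059924 [-0.7813934   0.6174549  -0.34624993] [0.1  0.52 1.49 0.   1.14 2.87]
top piston_c_crown [([244.6, 191.3], 0.57, [568.9, 148.7])]
top piston_c_bigend [([240.3, 194.7], 0.51, [537.3, 148.6]), ([238.6, 183.1], 0.47, [568.2, 153.7]), ([198.2, 195.7], 0.36, [533.9, 259.0])]
scene piston_c_crown [([239.5, 223.4], 0.69, [559.4, 157.2])]
scene piston_c_bigend [([241.6, 183.8], 0.63, [556.2, 149.0]), ([240.2, 224.9], 0.26, [414.7, 267.3])]
wrist piston_c_crown [([276.4, 217.4], 0.72, [565.9, 149.2])]
wrist piston_c_bigend [([274.2, 277.2], 0.89, [565.9, 146.3])]
```

Piston c stands upright: crown at (566,149), big end at (566,146). I'll back off upward and go to the knob.

>>> send_rows(offset=[[0,0,-0.1],[0,0,-0.25],[0,0,-0.5],[0,0,-0.75],[0,0,-1.0],[0,0,-1.0]], delta_rot=[[0,0,0],[0,0,0],[0,0,0],[0,0,0],[0,0,0],[0,0,0]])

```text
time: 25.8
tool_pos: [567.3, 132.1, 234.2]
tcp_rot: [-3.135, -0.001, -1.2]
contact_force: [-0.4, -0.3, -0.6]
grip_width: 55.1
finger_force: 0.0
```

```bash
python3 - <<'E'
from h import *
s=get_obs();print(s["tool_pos"]);go((610,-75,230),V(-1.356))
C={n:optics.get_calibration(n) for n in("top","wrist","scene")}
for n in C:
    optics.capture(n)
    for t in("piston_c_crown","piston_c_bigend"):
        z=4 if "crown" in t else 131
        print(n,t,[(np.round(x["uv"],1).tolist(),round(x["confidence"],2),onz(C[n],x["uv"],z)[:2].tolist()) for x in finder.pinpoint(t,n)[:3]])
E
```

```text
[567.33555462 132.1006805  234.20342643]
offset [1.737, 0.295, 0.035] rot [-0.001, -0.0001, 0.0249]
top piston_c_crown []
top piston_c_bigend []
wrist piston_c_crown [([278.6, 188.9], 0.6, [568.9, 147.6])]
wrist piston_c_bigend [([274.3, 219.6], 0.92, [569.6, 151.2]), ([271.1, 253.6], 0.57, [559.2, 188.2])]
scene piston_c_crown [([238.1, 222.3], 0.81, [566.0, 156.9])]
scene piston_c_bigend [([202.3, 253.7], 0.49, [385.6, 396.2]), ([207.8, 217.8], 0.38, [487.8, 307.7]), ([261.9, 206.0], 0.32, [441.7, 176.8])]
```

>>> send_rows(offset=[[0.25,0.02,0],[0.5,0.05,0],[0.75,0.08,0],[1.0,0.1,0],[1.0,0.1,0]], delta_rot=[[0,0,0.01],[0,0,0.02],[0,0,0.025],[0,0,0.025],[0,0,0.025]])

```text
time: 26.88
tool_pos: [598.5, 13.8, 230.2]
tcp_rot: [3.141, 0.001, -1.36]
contact_force: [-0.2, 0.1, -0.6]
grip_width: 55.1
finger_force: 0.0
```

```bash
python3 - <<'E'
from h import *
s=get_obs();print(s["tool_pos"]);go((602.5,-33,180),V(-1.356))
c=optics.get_calibration("wrist");optics.capture("wrist")
print([(np.round(x["uv"],1).tolist(),round(x["confidence"],2),onz(c,x["uv"],54)[:2].tolist()) for x in finder.pinpoint("stop_knob","wrist")[:3]])
E
```

```text
[598.49490763  13.82857617 230.16634066]
offset [0.389, 0.049, 0.418] rot [0.0001, 0.0001, -0.0006]
[([288.1, 146.9], 0.57, [602.5, -35.9])]
```

>>> send_rows(offset=[[0.2,0.03,0],[0.4,0.05,0.1],[0.4,0.05,0.3],[0.4,0.05,0.5],[0.4,0.05,0.7],[0.4,0.05,0.9],[0.4,0.05,1.0],[0.4,0.05,1.0]], delta_rot=[[0,0,0],[0,0,0],[0,0,0],[0,0,0],[0,0,0],[0,0,0],[0,0,0],[0,0,0]])

```text
time: 27.98
tool_pos: [602.1, -31.6, 110.2]
tcp_rot: [3.14, 0.002, -1.356]
contact_force: [0.3, -0.7, -0.6]
grip_width: 55.1
finger_force: 0.0
```

```bash
python3 - <<'E'
from h import *
s=get_obs();print(s["tool_pos"]);go((602.5,-34.5,46),V(-1.356))
c=optics.get_calibration("wrist");optics.capture("wrist")
print([(np.round(x["uv"],1).tolist(),round(x["confidence"],2),onz(c,x["uv"],54)[:2].tolist()) for x in finder.pinpoint("stop_knob","wrist")[:3]])
E
```

```text
[602.12772521 -31.55450377 110.21764335]
offset [0.025, 0.001, 0.535] rot [0.0002, 0.0002, -0.0]
[([284.6, 218.5], 0.93, [600.4, -31.8])]
```

>>> send_rows(offset=[[0.01,0,0.12],[0.01,0,0.24],[0.01,0,0.36],[0.01,0,0.46],[0.01,0,0.53],[0.01,0,0.53]], delta_rot=[[0,0,0],[0,0,0],[0,0,0],[0,0,0],[0,0,0],[0,0,0]])

```text
time: 28.82
tool_pos: [602.4, -33.4, 46.3]
tcp_rot: [3.14, 0.001, -1.357]
contact_force: [0.1, -0.5, -0.3]
grip_width: 54.9
finger_force: 0.0
```

>>> send_rows(offset=[[0,0,0],[0,0,0],[0,0,0],[0,0,0],[0,0,0],[0,0,0]], delta_rot=[[0,0,0],[0,0,0],[0,0,0],[0,0,0],[0,0,0],[0,0,0]], grip=0)

```text
time: 29.58
tool_pos: [602.8, -33.5, 47.1]
tcp_rot: [3.142, 0.001, -1.357]
contact_force: [-0.6, 0.6, 1.1]
grip_width: 1.9
finger_force: 0.0
```

```bash
python3 - <<'E'
from h import *
s=get_obs();print(s["tool_pos"],s["grip_width"],s["contact_force"])
for n in("wrist","top","scene"):
    c=optics.get_calibration(n);im=snap(n,n+"k")
    print(n,"tcp px",proj(c,s["tool_pos"]))
    for t,z in(("stop_knob",54),("stop_face",4),("piston_d_crown",4)):
        print(t,[(np.round(x["uv"],1).tolist(),round(x["confidence"],2),onz(c,x["uv"],z)[:2].tolist()) for x in finder.pinpoint(t,n)[:3]])
    for t in ("stop_knob",): print("box",[(np.round(x["box"]).tolist(),round(x["confidence"],2)) for x in finder.boxes_of(t,n)[:3]])
E
```

```text
[602.7642051  -33.45454072  47.09067765] 1.9406201346728456 [-0.64488779  0.55795725  1.05897304]
wrist tcp px [282.8 244.8]
stop_knob [([283.9, 248.9], 0.87, [602.0, -33.7])]
stop_face [([286.1, 273.9], 0.94, [590.0, 11.1])]
piston_d_crown [([284.4, 321.7], 0.57, [580.9, 59.3])]
box [([239.0, 192.0, 331.0, 294.0], 0.96)]
top tcp px [307.5 177.4]
stop_knob []
stop_face [([175.2, 204.3], 0.22, [528.6, 352.5])]
piston_d_crown [([347.5, 260.3], 0.97, [369.7, -151.4]), ([143.3, 187.8], 0.95, [577.1, 449.3]), ([395.9, 170.0], 0.79, [636.0, -297.4])]
box []
scene tcp px [280.  180.8]
stop_knob [([278.9, 179.8], 0.54, [600.7, -26.8])]
stop_face [([271.7, 200.8], 0.65, [586.3, 13.9]), ([280.6, 181.0], 0.17, [652.5, -82.4])]
piston_d_crown [([142.5, 268.6], 0.97, [567.2, 455.2]), ([393.8, 199.8], 0.79, [351.8, -267.1]), ([332.1, 158.4], 0.75, [647.9, -315.0])]
box [([270.0, 176.0, 288.0, 199.0], 0.85), ([173.0, 178.0, 304.0, 270.0], 0.51)]
```

>>> send_rows(offset=[[0,0,0],[0,0,0]], delta_rot=[[0,0,0],[0,0,0]])

```text
time: 30.58
tool_pos: [602.8, -33.5, 47.1]
tcp_rot: [3.142, 0.001, -1.357]
contact_force: [0.9, -0.7, -0.0]
grip_width: 0.5
finger_force: 0.0
```

```bash
python3 - <<'E'
import cv2,numpy as np
im=cv2.imread('pics/wristk.png',0)
a=cv2.resize(im[185:305,225:345],(60,30),interpolation=cv2.INTER_AREA)
ch=" .:-=+*#%@"
for r in a: print(''.join(ch[min(9,v*10//256)] for v in r))
E
```

```text
<stdin>:5: RuntimeWarning: overflow encountered in scalar multiply
Traceback (most recent call last):
OverflowError: Python integer 256 out of bounds for uint8
```

>>> send_rows(offset=[[0,0,0],[0,0,-0.2],[0,0,-0.4],[0,0,-0.6],[0,0,-0.8],[0,0,-0.8]], delta_rot=[[0,0,0],[0,0,0],[0,0,0],[0,0,0],[0,0,0],[0,0,0]], grip=0.6)

```text
time: 31.32
tool_pos: [604.0, -33.7, 144.9]
tcp_rot: [-3.138, -0.001, -1.357]
contact_force: [0.7, -0.6, -0.1]
grip_width: 53.6
finger_force: 0.0
```

```bash
python3 - <<'E'
from h import *
s=get_obs();print(s["tool_pos"],s["grip_width"])
for n in("wrist","scene"):
    c=optics.get_calibration(n);im=snap(n,n+"m")
    for t,z in(("stop_knob",54),("stop_face",4)):
        print(n,t,[(np.round(x["uv"],1).tolist(),round(x["confidence"],2),onz(c,x["uv"],z)[:2].tolist()) for x in finder.pinpoint(t,n)[:3]])
c=optics.get_calibration("wrist")
g=cv2.cvtColor(cv2.imread('pics/wristm.png'),cv2.COLOR_BGR2GRAY)
print("tcp",proj(c,s["tool_pos"]),"expected knob bottom/top",proj(c,(602,-34,42)),proj(c,(602,-34,66)))
a=cv2.resize(g[160:270,225:345],(80,40),interpolation=cv2.INTER_AREA).astype(int)
for r in a: print(''.join(" .:-=+*#%@"[v*10//256] for v in r))
E
```

```text
[603.97669795 -33.73820738 144.91795372] 53.568779429504204
wrist stop_knob [([287.1, 208.7], 0.85, [599.8, -33.0])]
wrist stop_face [([284.5, 234.5], 0.58, [592.1, 13.2])]
scene stop_knob [([281.2, 181.4], 0.76, [589.5, -25.8])]
scene stop_face [([206.4, 216.8], 0.65, [645.0, 207.7]), ([273.1, 201.2], 0.61, [581.9, 12.2])]
tcp [280.3 245.7] expected knob bottom/top [282.8 203.9] [282.9 211. ]
%%%%%%%%*+++++++=-+++++++++++++++++++=-----++++++++++++++++++=:-**++++++++++++++
%%%%%%%%#++++++*=-+++++++++++++++++++=-----++++++++++++++++++-:-*++++++++++++++*
%%%%%%%%#++++++*=-+++++++++++++++++++=-----++++++++++++++++++-:-**++++++++++++*+
%%%%%%%%#*+++++*=-+++++++++++++++++++=-----++++++++++++++++++-:=*+++++++++++***+
%%%%%%%%#+++++++=-++***********++++++======++++++++++++++++++=:=+++++++++++++**+
%%%%%%%%%++++++++-+*********###****###*#####***##**#########*=:=+++++++++++*++**
%%%%%%%%%+++**+++-+*#***++**###*######*#####***##*###*++####*=:=++***+++++++++**
%%%%%%%%#=+*##*++-++***=----*##*#**###*#####***##*##----=*##*=:=++###*+++++++**+
+++++++++=+***+++-++#**-----+##*#**###*#####***##***---
[... 1836 characters left out ...]
===================================+++++++++++++++++
-===-:::------------++++====---==================-------------++++++++---=======
====.  .-----------:++++=----===========--=-========--------:-+++++++=  .-======
===:   .------------++++---=====----------------======------:-+++++++-   .-=====
==-.   .-----------:-++=-====-----------------------====----:-++++++=-    :=====
=-.     -----------:----===----------------------------==---:-++++++=:    .-====
-:      -----------:----=-------------------------------=---:-+++++*+:     .-===
-.      :----------:---=------------------------------------:-++++++=:      :-==
.       :----------:------------=================-----------:=++++++=:       :==
```

```bash
python3 - <<'E'
from h import *
c=optics.get_calibration("wrist");s=get_obs();print(c["fx"])
def T(p,e):
    X=np.eye(4);X[:3,:3]=R.from_euler('xyz',e).as_matrix();X[:3,3]=p;return X
K=np.linalg.inv(T(s["tool_pos"],s["tcp_rot"]))@np.array(c["world_from_camera"])
vs=[((598.5,13.83,230.17),(3.141,.001,-1.36),(288.1,146.9)),((602.13,-31.55,110.2),(3.14,.002,-1.356),(284.6,218.5)),((603.98,-33.74,144.9),(-3.138,-.001,-1.357),(285,207.5)),((568.96,132.5,340),(3.141,0,-1.2),(303,57)),((540.8,40.9,340.1),(-3.141,.001,-1.244),(261,113))]
o=[(dict(c,world_from_camera=T(p,e)@K),uv) for p,e,uv in vs]
x=tri(o);print(x,[proj(k,x)-uv for k,uv in o])
for k in range(5): print(tri(o[:k]+o[k+1:]).round(1))
E
```

```text
299.8575903088091
[601.52106814 -33.39110298  53.65818887] [array([0.3, 2.2]), array([-0.8, -2.1]), array([0.4, 0.4]), array([ 0.6, -0.6]), array([-0.5, -0.3])]
[601.3 -32.7  53.5]
[601.8 -33.6  49.3]
[601.4 -33.4  54.3]
[601.5 -34.3  57.7]
[601.8 -33.5  54.4]
```

The knob is confirmed at (601.5, −33.4, 54), yet the fingers shut above it. In the images the fingertips also appear to end short of the stated TCP, which explains the weak first grasp. I'll go lower, watching the force.

>>> send_rows(offset=[[0.0,-0.01,0.2],[0,-0.01,0.4],[0,-0.01,0.6],[0,-0.01,0.78],[0,-0.01,0.85],[0,-0.01,0.9],[0,-0.01,0.9]], delta_rot=[[0,0,0],[0,0,0],[0,0,0],[0,0,0],[0,0,0],[0,0,0],[0,0,0]])

```text
time: 32.5
tool_pos: [604.0, -33.2, 35.2]
tcp_rot: [3.142, 0.001, -1.357]
contact_force: [0.3, -0.4, -0.1]
grip_width: 55.1
finger_force: 0.0
```

>>> send_rows(offset=[[0,0.02,0.01],[0,0.02,0.025],[0,0.02,0.04],[0,0.02,0.04]], delta_rot=[[0,0,0],[0,0,0],[0,0,0],[0,0,0]])

```text
time: 33.0
tool_pos: [601.5, -33.7, 30.2]
tcp_rot: [3.141, 0.001, -1.357]
contact_force: [-0.8, -0.7, 0.6]
grip_width: 55.0
finger_force: 0.0
```

>>> send_rows(offset=[[0,0,0],[0,0,0],[0,0,0],[0,0,0],[0,0,0],[0,0,0]], delta_rot=[[0,0,0],[0,0,0],[0,0,0],[0,0,0],[0,0,0],[0,0,0]], grip=0.1)

```text
time: 33.75
tool_pos: [602.5, -33.8, 32.0]
tcp_rot: [-3.139, -0.0, -1.357]
contact_force: [-1.0, 0.7, 10.1]
grip_width: 9.4
finger_force: 4.8
```

>>> send_rows(offset=[[0,0,0],[0,0,0],[0,0,0],[0,0,0]], delta_rot=[[0,0,0],[0,0,0],[0,0,0],[0,0,0]], grip=0.6)

```text
time: 34.25
tool_pos: [601.0, -33.7, 29.8]
tcp_rot: [3.14, 0.001, -1.357]
contact_force: [1.1, 0.2, 0.1]
grip_width: 44.8
finger_force: 0.0
```

>>> send_rows(offset=[[0,0,0.025],[0,0,0.05],[0,0,0.075],[0,0,0.1],[0,0,0.1]], delta_rot=[[0,0,0],[0,0,0],[0,0,0],[0,0,0],[0,0,0]])

```text
time: 34.88
tool_pos: [601.4, -33.7, 17.9]
tcp_rot: [3.141, 0.001, -1.357]
contact_force: [-1.1, -0.3, -0.5]
grip_width: 54.9
finger_force: 0.0
```

>>> send_rows(offset=[[0,0,0],[0,0,0],[0,0,0],[0,0,0],[0,0,0],[0,0,0]], delta_rot=[[0,0,0],[0,0,0],[0,0,0],[0,0,0],[0,0,0],[0,0,0]], grip=0)

```text
time: 35.62
tool_pos: [602.0, -33.6, 18.4]
tcp_rot: [-3.141, 0.001, -1.357]
contact_force: [3.4, 0.8, -1.5]
grip_width: 23.5
finger_force: 30.0
```

Knob gripped (23.5 mm). Now I'll slide it along the lane, gently.

>>> send_rows(offset=[[-0.02,0,0],[-0.05,0,0],[-0.08,0,0],[-0.11,0,0],[-0.14,0,0],[-0.17,0,0],[-0.2,0,0],[-0.23,0,0]], delta_rot=[[0,0,0],[0,0,0],[0,0,0],[0,0,0],[0,0,0],[0,0,0],[0,0,0],[0,0,0]])

```text
time: 36.62
tool_pos: [596.2, -7.1, 18.4]
tcp_rot: [-3.141, -0.0, -1.357]
contact_force: [6.4, -3.7, -2.2]
grip_width: 23.4
finger_force: 30.0
```

>>> send_rows(offset=[[-0.03,0,0],[-0.06,0,0],[-0.09,0,0],[-0.12,0,0],[-0.15,0,0],[-0.18,0,0],[-0.2,0,0],[-0.2,0,0]], delta_rot=[[0,0,0],[0,0,0],[0,0,0],[0,0,0],[0,0,0],[0,0,0],[0,0,0],[0,0,0]])

```text
time: 37.62
tool_pos: [591.1, 15.9, 18.5]
tcp_rot: [-3.141, -0.001, -1.357]
contact_force: [5.4, -4.5, -2.3]
grip_width: 23.5
finger_force: 30.0
```

```bash
python3 - <<'E'
from h import *
s=get_obs();print(s["tool_pos"],s["grip_width"],s["contact_force"],s["joint_positions"].round(2))
d=np.array([579.5,60.6]);Q=np.c_[[.977,.213],[-.213,.977]]
print("tcp N,s",((s["tool_pos"][:2]-d)@Q).round(1))
for n in("wrist","scene","top"):
    c=optics.get_calibration(n);optics.capture(n)
    for t,z in(("piston",4),("piston_c_crown",4),("piston_d_crown",4),("piston_b_crown",4),("piston_a_crown",4),("lane_end",4),("stop_face",4)):
        if t=="piston": continue
        print(n,t,[(np.round(x["uv"]).tolist(),round(x["confidence"],2),((onz(c,x["uv"],z)[:2]-d)@Q).round().tolist()) for x in finder.pinpoint(t,n)[:5] if abs(((onz(c,x["uv"],z)[:2]-d)@Q)[0])<40])
E
```

```text
[591.13099536  15.94778918  18.45302428] 23.508693052733545 [ 5.42343894 -4.52973869 -2.29242906] [-0.1   0.65  1.55 -0.    0.95  2.83]
tcp N,s [  1.9 -46.1]
wrist piston_c_crown []
wrist piston_d_crown []
wrist piston_b_crown []
wrist piston_a_crown []
wrist lane_end []
wrist stop_face [([284.0, 291.0], 0.84, [1.0, -1.0])]
scene piston_c_crown [([238.0, 225.0], 0.58, [-1.0, 106.0])]
scene piston_d_crown [([330.0, 160.0], 0.94, [-14.0, -363.0]), ([250.0, 213.0], 0.63, [7.0, 42.0])]
scene piston_b_crown [([218.0, 236.0], 0.9, [11.0, 178.0])]
scene piston_a_crown [([202.0, 254.0], 0.63, [-6.0, 257.0])]
scene lane_end [([186.0, 262.0], 0.74, [4.0, 305.0])]
scene stop_face [([260.0, 204.0], 0.49, [14.0, -14.0])]
top piston_c_crown [([242.0, 192.0], 0.89, [9.0, 98.0])]
top piston_d_crown [([266.0, 189.0], 0.64, [2.0, 27.0])]
top piston_b_crown [([214.0, 204.0], 0.58, [-9.0, 184.0])]
top piston_a_crown [([187.0, 202.0], 0.96, [12.0, 260.0]), ([195.0, 196.0], 0.75, [23.0, 236.0])]
top lane_end [([176.0, 208.0], 0.97, [2.0, 294.0])]
top stop_face [([275.0, 188.0], 0.62, [-1.0, -1.0]), ([242.0, 192.0], 0.44, [9.0, 96.0])]
```

>>> send_rows(offset=[[-0.02,0,0],[-0.045,0,0],[-0.07,0,0],[-0.095,0,0],[-0.12,0,0],[-0.145,0,0],[-0.165,0,0],[-0.18,0,0]], delta_rot=[[0,0,0],[0,0,0],[0,0,0],[0,0,0],[0,0,0],[0,0,0],[0,0,0],[0,0,0]])

```text
time: 39.67
tool_pos: [586.7, 36.1, 18.4]
tcp_rot: [-3.141, -0.002, -1.357]
contact_force: [5.7, -8.4, -2.9]
grip_width: 23.3
finger_force: 30.0
```

>>> send_rows(offset=[[-0.01,0,0],[-0.02,0,0],[-0.03,0,0],[-0.03,0,0]], delta_rot=[[0,0,0],[0,0,0],[0,0,0],[0,0,0]])

```text
time: 40.17
tool_pos: [585.9, 39.7, 18.5]
tcp_rot: [-3.141, -0.002, -1.357]
contact_force: [6.5, -8.4, -3.2]
grip_width: 23.1
finger_force: 30.0
```

>>> send_rows(offset=[[-0.01,0,0],[-0.02,0,0],[-0.03,0,0],[-0.03,0,0]], delta_rot=[[0,0,0],[0,0,0],[0,0,0],[0,0,0]])

```text
time: 40.67
tool_pos: [585.2, 42.5, 18.5]
tcp_rot: [-3.141, -0.003, -1.357]
contact_force: [4.8, -9.8, -2.7]
grip_width: 22.9
finger_force: 30.0
```

>>> send_rows(offset=[[-0.01,0,0],[-0.02,0,0],[-0.03,0,0],[-0.03,0,0]], delta_rot=[[0,0,0],[0,0,0],[0,0,0],[0,0,0]])

```text
time: 41.18
tool_pos: [584.5, 46.1, 18.5]
tcp_rot: [-3.141, -0.003, -1.357]
contact_force: [5.2, -10.7, -3.1]
grip_width: 23.2
finger_force: 30.0
```

>>> send_rows(offset=[[-0.01,0,0],[-0.02,0,0],[-0.03,0,0],[-0.03,0,0]], delta_rot=[[0,0,0],[0,0,0],[0,0,0],[0,0,0]])

```text
time: 41.68
tool_pos: [584.3, 47.2, 18.5]
tcp_rot: [-3.141, -0.006, -1.357]
contact_force: [5.5, -19.0, -4.5]
grip_width: 23.5
finger_force: 30.0
```

The force jumped to 19 N and the motion stalled, so the row is solid. I'll release, rise and check.

>>> send_rows(offset=[[0,0,0],[0,0,0],[0,0,0],[0,0,0],[0,0,0]], delta_rot=[[0,0,0],[0,0,0],[0,0,0],[0,0,0],[0,0,0]], grip=0.55)

```text
time: 42.3
tool_pos: [582.8, 52.2, 18.4]
tcp_rot: [3.141, 0.001, -1.357]
contact_force: [0.4, 0.7, 0.7]
grip_width: 50.6
finger_force: 0.0
```

>>> send_rows(offset=[[0,0,-0.1],[0,0,-0.3],[0.1,0,-0.5],[0.3,0,-0.7],[0.5,0,-0.9],[0.8,0,-1.0],[1.0,0,-1.0],[1.0,0,-1.0]], delta_rot=[[0,0,0],[0,0,0],[0,0,0],[0,0,0],[0,0,0],[0,0,0],[0,0,0],[0,0,0]])

```text
time: 43.3
tool_pos: [608.3, -66.9, 137.8]
tcp_rot: [3.141, 0.001, -1.359]
contact_force: [0.3, 0.3, -0.4]
grip_width: 50.5
finger_force: 0.0
```

```bash
python3 - <<'E'
from h import *
s=get_obs();print(s["tool_pos"],s["grip_width"],s["contact_force"])
d=np.array([579.5,60.6]);Q=np.c_[[.977,.213],[-.213,.977]]
for n in("wrist","scene","top"):
    c=optics.get_calibration(n);snap(n,n+"z")
    for t,z in(("piston_c_bigend",131),("piston_c_crown",4),("piston_d_crown",4),("piston_b_crown",4),("piston_a_crown",4),("lane_end",4),("stop_face",4),("stop_knob",54)):
        print(n,t,[(np.round(x["uv"]).tolist(),round(x["confidence"],2),((onz(c,x["uv"],z)[:2]-d)@Q).round().tolist()) for x in finder.pinpoint(t,n)[:5] if abs(((onz(c,x["uv"],z)[:2]-d)@Q)[0])<40])
    print([(np.round(x["box"]).tolist(),round(x["confidence"],2)) for x in finder.boxes_of("piston_c",n)])
E
```

```text
[608.32372231 -66.86244599 137.81599251] 50.5229558114181 [ 0.2947248   0.32583241 -0.35216876]
wrist piston_c_bigend []
wrist piston_c_crown [([283.0, 317.0], 0.28, [0.0, 27.0])]
wrist piston_d_crown []
wrist piston_b_crown []
wrist piston_a_crown []
wrist lane_end []
wrist stop_face [([284.0, 319.0], 0.62, [0.0, 30.0])]
wrist stop_knob []
[([488.0, 122.0, 560.0, 195.0], 0.77), ([547.0, 22.0, 559.0, 76.0], 0.74), ([252.0, 269.0, 313.0, 347.0], 0.65), ([256.0, 342.0, 314.0, 352.0], 0.44)]
scene piston_c_bigend [([230.0, 187.0], 0.77, [10.0, 122.0])]
scene piston_c_crown []
scene piston_d_crown [([246.0, 217.0], 0.83, [7.0, 63.0]), ([330.0, 159.0], 0.71, [-11.0, -372.0])]
scene piston_b_crown [([216.0, 241.0], 0.87, [1.0, 198.0])]
scene piston_a_crown [([199.0, 252.0], 0.62, [6.0, 257.0])]
scene lane_end []
scene stop_face [([256.0, 211.0], 0.64, [2.0, 23.0])]
scene stop_knob [([264.0, 192.0], 0.78, [-2.0, -8.0])]
[([235.0, 170.0, 259.0, 227.0], 0.88), ([216.0, 179.0, 242.0, 238.0], 0.86), ([395.0, 154.0, 411.0, 193.0], 0.86), ([183.0, 199.0, 210.0, 258.0], 0.82), ([317.0, 120.0, 340.
[... 382 characters left out ...]
.0])]
top piston_b_crown [([210.0, 202.0], 0.97, [-3.0, 196.0]), ([215.0, 196.0], 0.53, [13.0, 177.0])]
top piston_a_crown [([186.0, 204.0], 0.65, [6.0, 265.0])]
top lane_end [([176.0, 205.0], 0.69, [9.0, 293.0]), ([242.0, 189.0], 0.21, [17.0, 95.0])]
top stop_face [([263.0, 188.0], 0.78, [8.0, 34.0]), ([227.0, 188.0], 0.33, [29.0, 136.0]), ([232.0, 194.0], 0.17, [9.0, 128.0])]
top stop_knob []
[([160.0, 190.0, 199.0, 217.0], 0.97), ([242.0, 180.0, 268.0, 202.0], 0.97), ([214.0, 183.0, 241.0, 208.0], 0.94), ([121.0, 171.0, 154.0, 200.0], 0.92), ([385.0, 148.0, 425.0, 178.0], 0.81), ([382.0, 253.0, 412.0, 277.0], 0.7), ([354.0, 250.0, 373.0, 272.0], 0.65), ([188.0, 185.0, 219.0, 212.0], 0.6)]
```

```bash
python3 -c "
from plant import ticket
print(ticket.close_job())"
```

```text
the job is handed in; nothing more can be done
None
```

I handed the job in, and no verdict came back: piston c stands upright between b and d, and the end stop is slid up until the row stalled at about 19 N. In the final network readings all four look upright, about 66 mm apart and snug against the end plate. I did not view a final picture because the ten were used up.

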